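# Take apart a stacked soap rack kit on the turntable

### The arm

A 6-joint arm with a two-finger parallel gripper is mounted at the origin on the work surface. World frame = base frame: x ahead of the robot, y to its left, z up, the work surface at z = 0. Lengths are in m, angles in rad, forces in N, time in s.
With the tool pointing down it reaches from about 0.35 to 0.875 m from the base axis. Payload 4.2 kg.
Tool frame: the origin (TCP) lies on the centre line of the jaws, within the pads' length; the fingertips stand 22 mm ahead of it and the grasp point (between the pads) lies 3 mm ahead of it; y points along the fingers, z is the direction in which the jaws open and shut, and the axes are right-handed (so a half turn about y gives the same grasp; the last joint's range is limited). The gripper opens to 87 mm and grips with 3 to 60 N. Pads are 19 mm wide; open, the fingers measure 117 mm over their backs; the gripper's body (75 mm by 190 mm) begins 51 mm behind the grasp point.
Start: joints at [-0.955, 0.385, 0.008, 0, -1.194, -0.259], TCP at [0.218, -0.586, 0.245] pointing down, gripper open.
Joint ranges: [-3.14, 3.14], [-1.21, 2.06], [-1.07, 1.41], [-3.16, 2.05], [-2.99, -0.16], [-3.1, 3.1]. Speed limits (rad/s): [2.79, 2.79, 3.14, 3.14, 3.14, 3.14].

### API

Orientations are given as a unit quaternion [x, y, z, w].
In Python, from bench import arm gives the robot as it stands.
- The arm moves only by the tool jog_arm, never from a script. Its argument "steps" is a list of rows, each an object with "travel": the shift along the tool's x, y, z in m, a list of three; "dr": the turn, a rotation vector about the tool's x, y, z in rad, a list of three; "jaw": the opening, from 0 (shut) to 1 (fully open). A call has 1 to 12 rows; each row is the pose to reach, as a shift and turn from the pose commanded when the call began, along the tool's axes at that moment; what a row does not reach only later rows make up. A row lasts 1/12 s, in which the tool goes at most 41.7 mm and 7.16 degrees, less where a joint would pass 70% of its speed; a pose out of reach is approached as far as the arm can. A call with a gripper value outside its range is refused whole. The fingers move at their own pace and stop on an object; the grip force is fixed at half the most. Time passes only in rows, so rows that repeat a pose let the fingers close. It gives the time, the measured TCP pose, the force and the opening at its end, in the units of the state.
- arm.observe(): the state, without advancing time (a new reading comes with each control period).
- arm.camera(name): name is "scene" or "top" or "wrist"; returns a dict with "frame" (400x640x3 uint8, red, green, blue), "camera_matrix" (3x3 intrinsics, pixels), "rvec" (rotation vector, rad) and "tvec" (3), from world to camera coordinates, as OpenCV has them; the wrist camera has in their place "hand_eye" (4x4, takes a point from camera to tool coordinates, whose origin is the TCP and whose axes are the tool frame's). Camera axes: x right, y down, z forward; pixel columns grow to the right and rows downward; lengths in m; the calibration is good to about 2 mm. The wrist camera is an equidistant fisheye: a pixel r from the principal point sees the ray r / f radians off the axis. A picture is of the moment at which its call begins: read the wrist's pose just before it. There is no depth.
- arm.sign_off(): hands the job in, once; it reports no verdict.
Trained networks look in the newest picture that a camera, given by its name, has taken for a name from the list of things; names that differ only in an ending like _2 or _b are one class to them, and where a whole thing is asked for, a point or a joint stands for the part that bears it (a point fixed in the world has none). Each returns a list of dicts, best first, with "confidence" (0 to 1); they miss things now and then, are a little off and sometimes report something else, mostly with a low value. They report only what shows in the picture. A call takes as long as a camera call. They do not tell look-alikes from the thing itself.
- arm.cut_out(camera, label): "mask" (400x640 bool, what is visible of it) and "xy" ([column, row] in pixels, amid what is visible of it).
- arm.landmark_of(camera, label): "xy" ([column, row] in pixels: a listed point, or the origin of a listed thing).
The state is a dict: "t": time; "q": joint angles; "dq": joint speeds; "joint_efforts": joint torques, N m; "eef_pos": TCP position; "tcp_rot": TCP orientation; "contact_force": force on the tool from outside, world axes, zero at the start; "wrist_torque": the same for the moment, N m; "width": finger opening in m.
Only numpy, scipy, OpenCV 4.12 (cv2) and the standard library are available. Lean on these libraries where they do the work, as an engineer would, in place of code of your own. Each camera call takes 0.05 s, during which the arm holds its last target.

### The job

Take the stack on the turntable apart from the top down: first stand the ramekin upright in the middle of the round cork coaster, then lay the slatted bamboo deck the right way up in the middle of the ribbed mat, lengthwise along it, and last lay each of the two mirror-image bamboo brackets flat, bushes up, in the tray whose floor shows its own outline (left-hand or right-hand). Keep the ramekin upright all the time, leave the amber jar and the rose mold where they are, and let go of everything.

Things in the scene. Friction and masses are not known exactly. Their poses are not given: they have to be found in the camera images.
- ramekin: Small white ceramic ramekin, round, 60 mm outside diameter, 36 mm high, open on top, wall 4 mm, about 130 g; top of the stack, standing on the deck. Origin: centre of its underside; z up.
- deck: Slatted light bamboo deck of a soap rack: 64 mm along own x, 132 mm along own y, 16 mm high; two side rails (10 mm wide, full height, along y) joined by seven cross slats that are flush with their tops (the slats' undersides are 9 mm above the rails' undersides). About 70 g. Lies across the two brackets, its underside 48 mm above the counter. Origin: centre of its underside; z up.
- bracket_left: Left-hand bracket. Dark bamboo L, 18 mm thick, 40 g, two brass bushes on top, lying on the turntable (30 mm up) under either end of the deck. Origin: centre of its 100 x 42 mm outline, underside. Own +x runs along the 18 mm wide spine (centre line y = -12 mm) to the foot end (foot x 32 to 50 mm), foot points to +y, ending at y = +21 mm: foot end away from you, it points left.
- bracket_right: Right-hand bracket (mirror image). Dark bamboo L, 18 mm thick, 40 g, two brass bushes on top, lying on the turntable (30 mm up) under either end of the deck. Origin: centre of its 100 x 42 mm outline, underside. Own +x runs along the 18 mm wide spine (centre line y = +12 mm) to the foot end (foot x 32 to 50 mm), foot points to -y, ending at y = -21 mm: foot end away from you, it points right.
- coaster: Fixed round cork coaster, 90 mm diameter, 6 mm high. Origin: centre of its underside. Place varies.
- mat: Fixed dark rubber drying mat with thin ribs along its length, 100 mm along own x, 160 mm along own y, top 6 mm above the counter. Origin: centre of its underside. Place varies.
- tray_left: Tray for the left-hand bracket. Fixed shallow wooden tray, 100 (own x) x 140 mm (own y); floor 4 mm up, rim 10 mm high, 4 mm thick. Flush dark inlay on the floor: outline of the left-hand bracket, spine along tray y, foot end at +y, foot towards tray -x (a bracket yawed +90 degrees from the tray, origins together, covers it). Origin: centre of underside. Place varies.
- tray_right: Tray for the right-hand bracket. Fixed shallow wooden tray, 100 (own x) x 140 mm (own y); floor 4 mm up, rim 10 mm high, 4 mm thick. Flush dark inlay on the floor: outline of the right-hand bracket, spine along tray y, foot end at +y, foot towards tray +x (a bracket yawed +90 degrees from the tray, origins together, covers it). Origin: centre of underside. Place varies.
- jar: Bystander, to be left alone: amber glass jar with black screw lid, 44 mm diameter, 62 mm high, loose, on the turntable near its edge, about 108 mm from the middle of the stack. Origin: centre of its underside.
- mold: Bystander, to be left alone: round pink rose mold, 52 mm diameter, 27 mm high, loose, on the turntable's opposite edge, about 108 mm from the middle of the stack. Origin: centre of its underside. The turntable itself is a fixed birch disc 280 mm across, 30 mm high, that does not turn.
Not all that is in view belongs to the job. Several things have the shape of the coaster; the one meant has the colours described above.

How it is judged:
On the way, in this order (a step that is already met when the one before it is completed fails the run):
1. the ramekin stands upright, let go, in the middle of the coaster (horizontal distance between ramekin and coaster below 0.015 m and z of ramekin in the frame of coaster between 0.003 and 0.009 m and angle between ramekin's own z axis and vertical below 0.08 rad and linear speed of ramekin below 0.03 m/s and angular speed of ramekin below 0.3 rad/s and contact force between ramekin and the fingers below 0.1 N), for 0.2 s.
2. the deck lies, let go, in the middle of the mat and along it, the ramekin still on its coaster (horizontal distance between deck and mat below 0.015 m and z of deck in the frame of mat between 0.003 and 0.009 m and angle between each of deck, ramekin's own z axis and vertical below 0.08 rad and linear speed of each of deck, ramekin below 0.03 m/s and angular speed of each of deck, ramekin below 0.3 rad/s and angle between the y axis of deck and the y axis of mat, either way round below 0.26 rad and contact force between deck and the fingers below 0.1 N and horizontal distance between ramekin and coaster below 0.015 m and z of ramekin in the frame of coaster between 0.003 and 0.009 m), for 0.2 s.
At the end, for the whole second after the job is handed in: Ramekin upright on the coaster and deck right way up on the mat, centres within 15 mm, the deck along the mat within 15 degrees; each bracket flat, right side up, on the floor of the tray with its own outline, inside the rim (centres within 40 mm); all at rest (horizontal distance between ramekin and coaster below 0.015 m and z of ramekin in the frame of coaster between 0.003 and 0.009 m and angle between each of ramekin, deck, bracket_left, bracket_right's own z axis and vertical below 0.08 rad and linear speed of each of ramekin, deck, bracket_left, bracket_right below 0.03 m/s and angular speed of each of ramekin, deck, bracket_left, bracket_right below 0.3 rad/s and horizontal distance between deck and mat below 0.015 m and z of deck in the frame of mat between 0.003 and 0.009 m and angle between the y axis of deck and the y axis of mat, either way round below 0.26 rad and horizontal distance between bracket_left and tray_left below 0.04 m and z of bracket_left in the frame of tray_left between 0.001 and 0.007 m and horizontal distance between bracket_right and tray_right below 0.04 m and z of bracket_right in the frame of tray_right between 0.001 and 0.007 m); the robot touches nothing.
It fails at once if the ramekin is tipped by more than 35 degrees (angle between ramekin's own z axis and vertical above 0.61 rad).
It fails at once if the amber jar is shifted by more than 20 mm or knocked over (distance of jar from where it was at the start of the episode above 0.02 m or angle between jar's own z axis and vertical above 0.4 rad).
It fails at once if the rose mold is shifted by more than 20 mm or turned over (distance of mold from where it was at the start of the episode above 0.02 m or angle between mold's own z axis and vertical above 0.4 rad).
It also fails if it takes over 120 s, if anything falls off the work surface, if the arm or the gripper's body presses on something with over 40 N, if the wrist force passes 120 N, or if a joint passes its speed limit or range.

## Working session

There is one attempt and no reset: what is moved stays moved. The work goes in short steps, Python scripts to look and compute and a tool call to move; the robot and the scene stay as the last step left them, time stands still between calls to the robot, and variables do not carry over. Pictures are saved under pics/ and viewed, and the job is handed in when it is done.

Besides the shell and the picture viewer there is one more tool, called after ">>>" as name([rows], argument=value, ...), one row to a line, values as JSON. jog_arm: Moves the arm, as the interface text tells. Its arguments: {"type":"object","properties":{"steps":{"type":"array"}},"required":["steps"]}

```bash
mkdir -p pics; ls; python3 - <<'E'
from bench import arm
import cv2,numpy as np
s=arm.observe()
print({k:(np.round(v,4).tolist() if not isinstance(v,float) else v) for k,v in s.items()})
for n in ["scene","top","wrist"]:
    c=arm.camera(n)
    cv2.imwrite(f"pics/{n}0.png",c["frame"][:,:,::-1])
    print(n,{k:np.round(v,4).tolist() for k,v in c.items() if k!="frame"})
E
```

```text
pics
{'t': 0.0, 'q': [-0.9554, 0.3855, 0.0066, -0.0005, -1.194, -0.2586], 'dq': [-0.0015, 0.002, 0.0024, -0.0005, -0.0015, -0.0008], 'joint_efforts': [-0.0005, -39.0669, 18.7407, 4.2201, 0.011, -0.0002], 'eef_pos': [0.2181, -0.5851, 0.2435], 'tcp_rot': [-0.6951, -0.1252, 0.1256, 0.6966], 'contact_force': [0.0174, -1.0271, -0.449], 'wrist_torque': [-0.0205, 0.0368, 0.028], 'width': 0.08692077851174933}
scene {'camera_matrix': [[485.6294, 0.0, 317.1492], [0.0, 485.6294, 198.3064], [0.0, 0.0, 1.0]], 'rvec': [1.2426, 2.3174, -0.8935], 'tvec': [0.2899, -0.2477, 1.5694]}
top {'camera_matrix': [[500.1875, 0.0, 328.4274], [0.0, 500.1875, 198.5811], [0.0, 0.0, 1.0]], 'rvec': [2.1813, -2.166, 0.1305], 'tvec': [-0.0244, 0.4936, 1.1898]}
wrist {'camera_matrix': [[309.7069, 0.0, 318.1369], [0.0, 309.7069, 199.0617], [0.0, 0.0, 1.0]], 'hand_eye': [[-0.0005, 0.9536, 0.3011, -0.0834], [-0.0, -0.3011, 0.9536, -0.14], [1.0, 0.0005, 0.0002, 0.0002], [0.0, 0.0, 0.0, 1.0]]}
```

View pics/scene0.png

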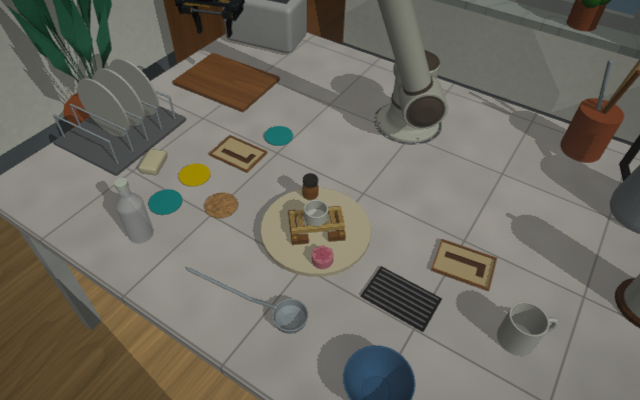

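View pics/top0.png

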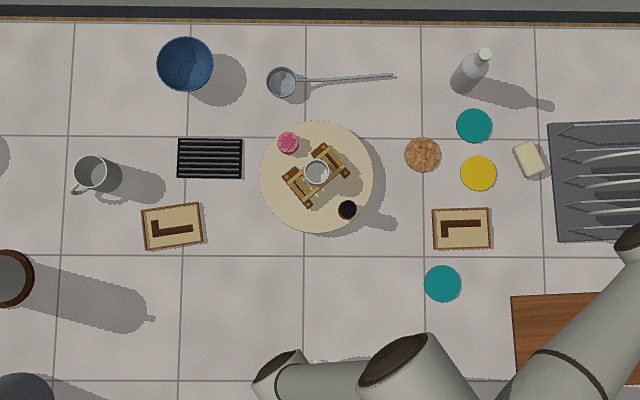

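View pics/wrist0.png

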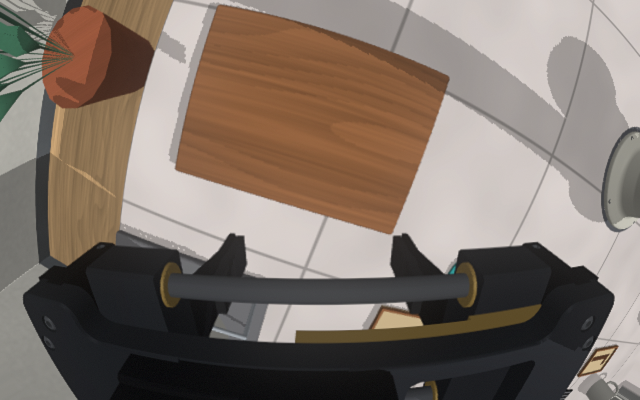

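The top view shows the stack at about (317,172) on the disc. The coaster is at (423,154), the mat at (210,158), and trays sit at (172,226) and (462,229). The jar is at (347,210) and the mold at (288,143). Next I'll measure them.

```bash
cat > h.py <<'E'
from bench import arm
import cv2,numpy as np
from scipy.spatial.transform import Rotation as Rn
def cam(n):
    c=arm.camera(n); return c
def ray(c,uv):
    K=c["camera_matrix"];R=cv2.Rodrigues(np.array(c["rvec"],float))[0];t=np.array(c["tvec"]).ravel()
    uv=np.atleast_2d(np.array(uv,float)); d=np.c_[(uv-[K[0][2],K[1][2]])/[K[0][0],K[1][1]],np.ones(len(uv))]@R
    return -R.T@t,d
def unp(c,uv,z):
    o,d=ray(c,uv); return o+d*((z-o[2])/d[:,2])[:,None]
def proj(c,P):
    return cv2.projectPoints(np.atleast_2d(np.array(P,float)),np.array(c["rvec"],float),np.array(c["tvec"],float),np.array(c["camera_matrix"]),None)[0].reshape(-1,2)
E
python3 - <<'E'
from h import *
Z=dict(coaster=.006,mat=.006,tray_left=.004,tray_right=.004,ramekin=.064,deck=.064,bracket_left=.048,bracket_right=.048,jar=.03,mold=.03)
C={n:cam(n) for n in["top","scene"]}
import json
for n in C:
  c=C[n]
  for k,z in Z.items():
    for d in arm.cut_out(n,k)[:3]:
        m=d["mask"].astype(np.uint8)
        ys,xs=np.nonzero(m)
        cs=max(cv2.findContours(m,0,2)[0],key=cv2.contourArea).reshape(-1,2)
        w=unp(c,cs,z)[:,:2].astype(np.float32)
        r=cv2.minAreaRect(w)
        print(n,k,round(d["confidence"],2),"n",len(xs),"px",np.round(d["xy"]),"rect",np.round(r[0],4),np.round(r[1],4),round(r[2],1))
    for d in arm.landmark_of(n,k)[:3]: print("    lm",round(d["confidence"],2),np.round(d["xy"],1),np.round(unp(c,d["xy"],{'coaster':0,'mat':0,'tray_left':0,'tray_right':0,'ramekin':.064,'deck':.048}.get(k,.03))[0],4))
c=C["top"]["frame"]
cv2.imwrite("pics/topz.png",cv2.resize(c[105:245,250:385],None,fx=5,fy=4.2,interpolation=cv2.INTER_CUBIC)[:,:,::-1])
c=C["scene"]["frame"]
cv2.imwrite("pics/scz.png",cv2.resize(c[165:280,250:380],None,fx=5,fy=5,interpolation=cv2.INTER_CUBIC)[:,:,::-1])
E
```

```text
top coaster 0.95 n 1046 px [439. 279.] rect [ 0.2913 -0.3005] [0.0856 0.0869] 89.2
top coaster 0.92 n 938 px [422. 154.] rect [ 0.6101 -0.2535] [0.0829 0.0867] 89.4
top coaster 0.81 n 961 px [473. 126.] rect [ 0.6846 -0.3853] [0.0861 0.0879] 27.0
    lm 0.75 [471.6 125.9] [ 0.6846 -0.383   0.    ]
    lm 0.62 [439.8 281. ] [ 0.2957 -0.2954  0.    ]
    lm 0.55 [314.2 176.5] [0.5517 0.0145 0.    ]
top mat 0.87 n 2570 px [211. 157.] rect [0.597  0.2758] [0.1605 0.1023] 89.4
    lm 0.56 [210.5 162.2] [0.5855 0.2735 0.    ]
top tray_left 0.58 n 2229 px [459. 226.] rect [ 0.4258 -0.3486] [0.0988 0.1415] 0.4
    lm 0.91 [458.  226.9] [ 0.4285 -0.3429  0.    ]
top tray_right 0.59 n 2430 px [170. 226.] rect [0.4262 0.3619] [0.1031 0.1449] 9.2
top tray_right 0.52 n 1001 px [313. 186.] rect [0.5564 0.0097] [0.0738 0.1421] 41.0
    lm 0.69 [173.8 229.8] [0.4165 0.3581 0.    ]
top ramekin 0.83 n 570 px [316. 170.] rect [0.5517 0.0082] [0.0646 0.0592] 0.5
    lm 0.78 [315.2 173.2] [0.5499 0.0113 0.064 ]
top deck 0.69 n 975 px [317. 184.] rect [0.5469 0.0088] [0.0682 0.1353] 41.3
top bracket_left 
[... 1935 characters left out ...]
69 n 179 px [299. 236.] rect [0.6192 0.006 ] [0.0306 0.0415] 34.0
scene bracket_left 0.46 n 187 px [335. 236.] rect [0.5594 0.0746] [0.0324 0.0427] 40.5
    lm 0.63 [299.3 228.2] [ 0.5797 -0.0218  0.03  ]
scene bracket_right 0.5 n 211 px [336. 236.] rect [0.5591 0.0748] [0.0327 0.0442] 40.5
    lm 0.74 [331.1 223.3] [0.5213 0.036  0.03  ]
    lm 0.58 [311.3 192.7] [ 0.4604 -0.0649  0.03  ]
scene jar 0.83 n 386 px [310. 187.] rect [ 0.4421 -0.0813] [0.0948 0.0436] 34.2
    lm 0.81 [313.  194.5] [ 0.4634 -0.0574  0.03  ]
scene mold 0.62 n 422 px [320. 258.] rect [0.6211 0.0745] [0.0646 0.0506] 33.6
    lm 0.81 [321.6 259.8] [0.6298 0.0773 0.03  ]
    lm 0.2 [314.3 223.6] [0.546  0.0012 0.03  ]
```

View pics/topz.png

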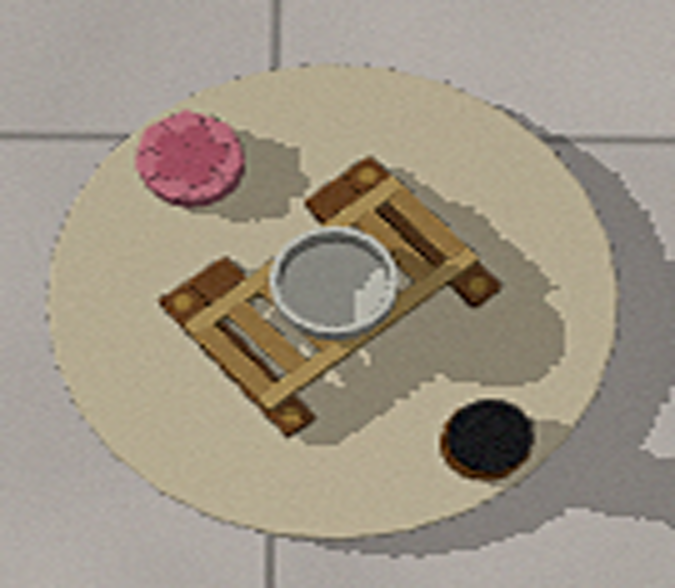

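View pics/scz.png

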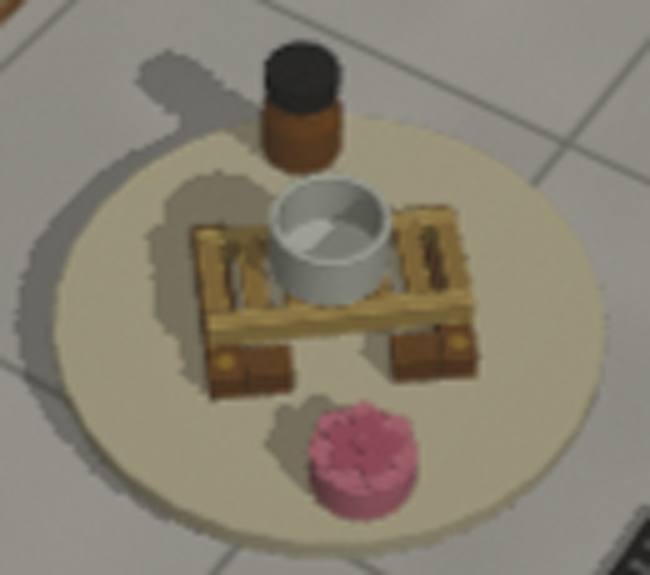

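The zoom shows the upper-right bracket with its foot pointing inward, which makes it the left-hand one at yaw about 41°. The lower-left bracket is right-hand. I'll check the trays' inlays and refine the ramekin and tray poses.

```bash
python3 - <<'E'
from h import *
from scipy.optimize import least_squares
c=cam("top");f=c["frame"]
a=cv2.resize(f[195:255,135:215],None,fx=5,fy=5,interpolation=cv2.INTER_CUBIC);b=cv2.resize(f[195:255,425:505],None,fx=5,fy=5,interpolation=cv2.INTER_CUBIC)
cv2.imwrite("pics/trays.png",np.hstack([a,b])[:,:,::-1])
C={"top":c,"scene":cam("scene")}
def cyl(x,y,z0,z1,r):
    t=np.linspace(0,2*np.pi,60); o=np.c_[x+r*np.cos(t),y+r*np.sin(t)]
    return np.vstack([np.c_[o,0*t+z0],np.c_[o,0*t+z1]])
def hullmask(P,c):
    m=np.zeros((400*4,640*4),np.uint8);cv2.fillConvexPoly(m,cv2.convexHull((proj(c,P)*4+1.5).astype(np.int32)),1);return m>0
for k,x0,z0,z1,r in [("ramekin",(.551,.011),.064,.1,.03),("jar",(.463,-.06),.03,.092,.022),("mold",(.627,.073),.03,.057,.026),("coaster",(.612,-.255),0,.006,.045)]:
  for n in C:
    best=None
    for d in arm.cut_out(n,k):
        pr=proj(C[n],[[*x0,(z0+z1)/2]])[0]
        if np.hypot(*(pr-d["xy"]))<20: best=d;break
    if best is None: print(k,n,"none");continue
    m=cv2.resize(best["mask"].astype(np.uint8),None,fx=4,fy=4,interpolation=0)>0
    x=np.array(x0,float)
    for st in (.004,.001):
        g=[(-(hullmask(cyl(x[0]+i*st,x[1]+j*st,z0,z1,r),C[n])^m).sum(),i,j) for i in range(-5,6) for j in range(-5,6)]
        e,i,j=max(g); x=x+[i*st,j*st]
    print(k,n,x.round(4),"iou err",-e/m.sum())
E
```

```text
ramekin top [0.549 0.008] iou err 0.0580595026642984
ramekin scene [0.549 0.007] iou err 0.14904761904761904
jar top [ 0.464 -0.065] iou err 0.17723214285714287
jar scene [ 0.467 -0.064] iou err 0.2092983651226158
mold top [0.627 0.079] iou err 0.1284906914893617
mold scene [0.631 0.081] iou err 0.12679425837320574
coaster top [ 0.609 -0.255] iou err 0.053473605577689244
coaster scene [ 0.614 -0.254] iou err 0.040905898876404494
```

View pics/trays.png

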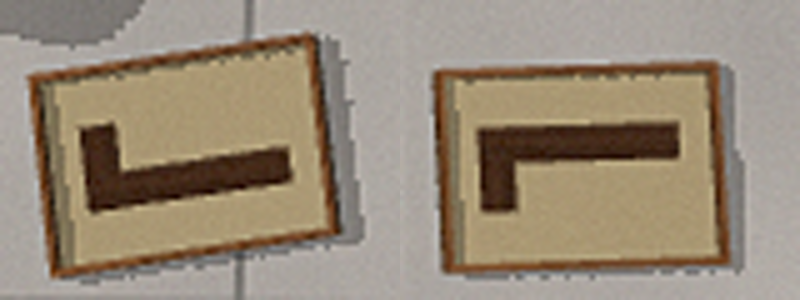

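The left picture (tray at y=+0.36) shows a right-hand outline and the other a left-hand one, which agrees with the network. Next is a move-computing helper.

```bash
cat >> h.py <<'E'
def down(yaw):  # tool y down, tool z (jaw) at yaw
    z=np.array([np.cos(yaw),np.sin(yaw),0]);y=np.array([0,0,-1.]);x=np.cross(y,z)
    return Rn.from_matrix(np.c_[x,y,z])
def st():
    s=arm.observe();R=Rn.from_quat(s["tcp_rot"]);z=R.as_matrix()[:,2]
    print("t",round(s["t"],2),"p",np.round(s["eef_pos"],4),"jawyaw",round(np.degrees(np.arctan2(z[1],z[0])),1),"w",round(s["width"],4),"F",np.round(s["contact_force"],1),"q",np.round(s["q"],2))
    return s,R
def goto(p,yawdeg):
    s,R=st();z=R.as_matrix()[:,2];cur=np.degrees(np.arctan2(z[1],z[0]))
    yawdeg+=180*np.round((cur-yawdeg)/180)
    T=down(np.radians(yawdeg))
    tr=R.inv().apply(np.array(p)-s["eef_pos"]);dr=(R.inv()*T).as_rotvec()
    print("-> yaw",yawdeg,"travel",np.round(tr,4).tolist(),"dr",np.round(dr,3).tolist(),"rows",np.ceil(max(np.linalg.norm(tr)/.0417,np.degrees(np.linalg.norm(dr))/7.16)))
E
python3 -c "
from h import *
goto((.549,.0075,.25),131)
print(st()[1].as_matrix().round(3))"
```

```text
t 2.75 p [ 0.2183 -0.5856  0.2445] jawyaw 110.4 w 0.0874 F [0.1 0.9 0.4] q [-0.96  0.38  0.01  0.   -1.19 -0.26]
-> yaw 131.0 travel [0.517, -0.0055, 0.4403] dr [0.0, -0.359, -0.0] rows 17.0
t 2.75 p [ 0.2183 -0.5856  0.2445] jawyaw 110.4 w 0.0874 F [0.1 0.9 0.4] q [-0.96  0.38  0.01  0.   -1.19 -0.26]
[[ 0.937 -0.    -0.349]
 [ 0.349 -0.     0.937]
 [-0.    -1.    -0.   ]]
```

>>> jog_arm([
  {"travel":[0.517,-0.0055,0.44],"dr":[0,-0.359,0],"jaw":1},
  {"travel":[0.517,-0.0055,0.44],"dr":[0,-0.359,0],"jaw":1},
  {"travel":[0.517,-0.0055,0.44],"dr":[0,-0.359,0],"jaw":1},
  {"travel":[0.517,-0.0055,0.44],"dr":[0,-0.359,0],"jaw":1},
  {"travel":[0.517,-0.0055,0.44],"dr":[0,-0.359,0],"jaw":1},
  {"travel":[0.517,-0.0055,0.44],"dr":[0,-0.359,0],"jaw":1},
  {"travel":[0.517,-0.0055,0.44],"dr":[0,-0.359,0],"jaw":1},
  {"travel":[0.517,-0.0055,0.44],"dr":[0,-0.359,0],"jaw":1},
  {"travel":[0.517,-0.0055,0.44],"dr":[0,-0.359,0],"jaw":1},
  {"travel":[0.517,-0.0055,0.44],"dr":[0,-0.359,0],"jaw":1},
  {"travel":[0.517,-0.0055,0.44],"dr":[0,-0.359,0],"jaw":1},
  {"travel":[0.517,-0.0055,0.44],"dr":[0,-0.359,0],"jaw":1},
])

```text
t: 3.75
eef_pos: [0.4625, -0.147, 0.2491]
tcp_rot: [0.662, 0.248, -0.247, -0.662]
contact_force: [0.8, -0.2, -0.1]
width: 0.0872
```

```bash
python3 -c "
from h import *
goto((.549,.0075,.2),131)"
```

```text
t 3.75 p [ 0.4625 -0.147   0.2491] jawyaw 131.0 w 0.0872 F [ 0.8 -0.2 -0.1] q [ 0.03  0.14 -0.32  0.   -1.11 -0.88]
-> yaw 131.0 travel [0.1666, 0.0492, 0.0598] dr [0.001, 0.001, 0.001] rows 5.0
```

>>> jog_arm([
  {"travel":[0.1666,0.049,0.0598],"dr":[0,0,0],"jaw":1},
  {"travel":[0.1666,0.049,0.0598],"dr":[0,0,0],"jaw":1},
  {"travel":[0.1666,0.049,0.0598],"dr":[0,0,0],"jaw":1},
  {"travel":[0.1666,0.049,0.0598],"dr":[0,0,0],"jaw":1},
  {"travel":[0.1666,0.049,0.0598],"dr":[0,0,0],"jaw":1},
  {"travel":[0.1666,0.049,0.0598],"dr":[0,0,0],"jaw":1},
  {"travel":[0.1666,0.049,0.0598],"dr":[0,0,0],"jaw":1},
])

```text
t: 4.33
eef_pos: [0.5483, 0.0059, 0.1991]
tcp_rot: [0.662, 0.248, -0.249, -0.662]
contact_force: [0.4, -0.1, 0.0]
width: 0.087
```

```bash
python3 -c "
from h import *
goto((.549,.0075,.092),131)
for n in ['wrist','top','scene']:
    c=cam(n);cv2.imwrite(f'pics/{n}1.png',c['frame'][:,:,::-1])"
```

```text
t 4.33 p [0.5483 0.0059 0.1991] jawyaw 131.1 w 0.087 F [ 0.4 -0.1  0. ] q [ 0.31  0.29 -0.25  0.   -1.03 -1.16]
-> yaw 131.0 travel [0.0017, 0.1071, 0.0007] dr [-0.0, 0.002, -0.001] rows 3.0
```

View pics/wrist1.png

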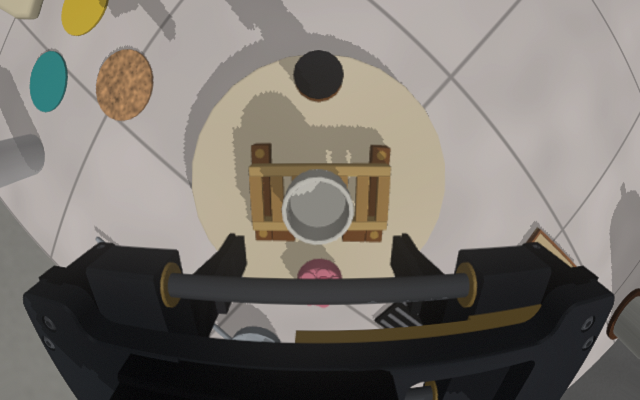

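View pics/scene1.png

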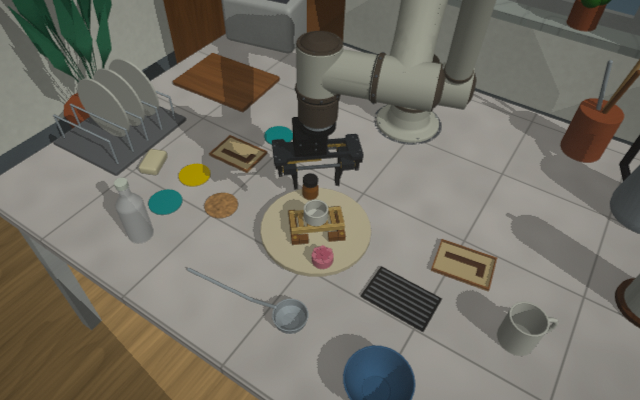

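The wrist view puts the ramekin rim centre at (318,208), directly beneath the TCP to within 1 mm. I'll descend and close.

>>> jog_arm([
  {"travel":[0.001,0.04,0],"dr":[0,0,0],"jaw":1},
  {"travel":[0.001,0.075,0],"dr":[0,0,0],"jaw":1},
  {"travel":[0.001,0.095,0],"dr":[0,0,0],"jaw":1},
  {"travel":[0.001,0.107,0],"dr":[0,0,0],"jaw":1},
  {"travel":[0.001,0.107,0],"dr":[0,0,0],"jaw":1},
  {"travel":[0.001,0.107,0],"dr":[0,0,0],"jaw":1},
  {"travel":[0.001,0.107,0],"dr":[0,0,0],"jaw":0.5},
  {"travel":[0.001,0.107,0],"dr":[0,0,0],"jaw":0.5},
  {"travel":[0.001,0.107,0],"dr":[0,0,0],"jaw":0.5},
  {"travel":[0.001,0.107,0],"dr":[0,0,0],"jaw":0.5},
  {"travel":[0.001,0.107,0],"dr":[0,0,0],"jaw":0.5},
  {"travel":[0.001,0.107,0],"dr":[0,0,0],"jaw":0.5},
])

```text
t: 5.48
eef_pos: [0.5494, 0.0062, 0.0932]
tcp_rot: [0.662, 0.248, -0.248, -0.662]
contact_force: [-1.3, 0.6, 3.3]
width: 0.0601
```

```bash
python3 -c "
from h import *
st()
for n in ['wrist','scene']:
    c=cam(n);cv2.imwrite(f'pics/{n}2.png',c['frame'][:,:,::-1])"
```

```text
t 5.48 p [0.5494 0.0062 0.0932] jawyaw 131.0 w 0.0601 F [-1.3  0.6  3.3] q [ 0.31  0.42 -0.37  0.   -0.78 -1.16]
```

View pics/wrist2.png

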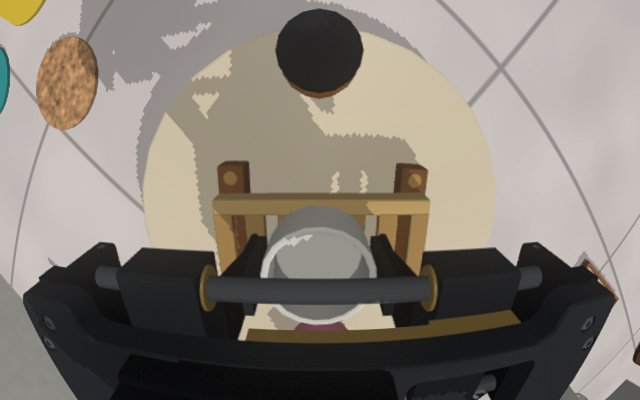

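View pics/scene2.png

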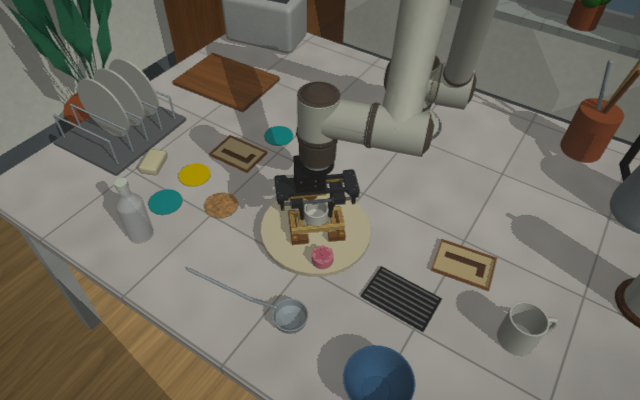

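The jaws hold the ramekin at 60.1 mm. Lift.

>>> jog_arm([
  {"travel":[0,-0.01,0],"dr":[0,0,0],"jaw":0.5},
  {"travel":[0,-0.03,0],"dr":[0,0,0],"jaw":0.5},
  {"travel":[0,-0.06,0],"dr":[0,0,0],"jaw":0.5},
  {"travel":[0,-0.09,0],"dr":[0,0,0],"jaw":0.5},
  {"travel":[0,-0.11,0],"dr":[0,0,0],"jaw":0.5},
  {"travel":[0,-0.11,0],"dr":[0,0,0],"jaw":0.5},
])

```text
t: 6.08
eef_pos: [0.5517, 0.0065, 0.208]
tcp_rot: [0.663, 0.251, -0.245, -0.662]
contact_force: [0.3, 0.0, -1.3]
width: 0.0601
```

```bash
python3 -c "
from h import *
goto((.6115,-.2545,.2),131)
goto((.6115,-.2545,.2),110)
c=cam('scene');cv2.imwrite(f'pics/scene3.png',c['frame'][100:300,150:470,::-1])"
```

```text
t 6.08 p [0.5517 0.0065 0.208 ] jawyaw 131.1 w 0.0601 F [ 0.3  0.  -1.3] q [ 0.31  0.29 -0.24  0.   -1.04 -1.16]
-> yaw 131.0 travel [-0.1264, 0.0082, -0.2361] dr [0.005, 0.001, 0.008] rows 7.0
t 6.08 p [0.5517 0.0065 0.208 ] jawyaw 131.1 w 0.0601 F [ 0.3  0.  -1.3] q [ 0.31  0.29 -0.24  0.   -1.04 -1.16]
-> yaw 110.0 travel [-0.1264, 0.0082, -0.2361] dr [0.004, 0.368, 0.009] rows 7.0
```

View pics/scene3.png

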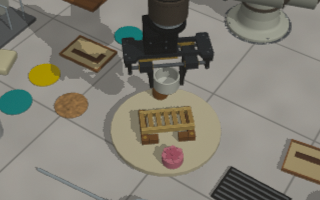

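The ramekin is lifted and the deck stayed put. I'm moving over the coaster.

>>> jog_arm([
  {"travel":[-0.008,0,-0.015],"dr":[0,0,0],"jaw":0.5},
  {"travel":[-0.025,0,-0.046],"dr":[0,0,0],"jaw":0.5},
  {"travel":[-0.042,0,-0.079],"dr":[0,0,0],"jaw":0.5},
  {"travel":[-0.06,0,-0.112],"dr":[0,0,0],"jaw":0.5},
  {"travel":[-0.078,0,-0.145],"dr":[0,0,0],"jaw":0.5},
  {"travel":[-0.096,0,-0.178],"dr":[0,0,0],"jaw":0.5},
  {"travel":[-0.11,0,-0.205],"dr":[0,0,0],"jaw":0.5},
  {"travel":[-0.12,0,-0.225],"dr":[0,0,0],"jaw":0.5},
  {"travel":[-0.1255,0,-0.2355],"dr":[0,0,0],"jaw":0.5},
  {"travel":[-0.1255,0,-0.2355],"dr":[0,0,0],"jaw":0.5},
  {"travel":[-0.1255,0,-0.2355],"dr":[0,0,0],"jaw":0.5},
])

```text
t: 7.05
eef_pos: [0.6081, -0.2537, 0.2008]
tcp_rot: [-0.662, -0.246, 0.248, 0.663]
contact_force: [-0.9, 0.7, -1.5]
width: 0.0599
```

```bash
python3 -c "
from h import *
goto((.6115,-.2545,.036),131)
for n in ['wrist']:
    c=cam(n);cv2.imwrite(f'pics/{n}4.png',c['frame'][:,:,::-1])"
```

```text
t 7.05 p [ 0.6081 -0.2537  0.2008] jawyaw 130.9 w 0.0599 F [-0.9  0.7 -1.5] q [-0.15  0.47  0.04 -0.   -1.14 -0.71]
-> yaw 131.0 travel [0.0022, 0.1648, -0.0033] dr [-0.003, -0.001, -0.001] rows 4.0
```

View pics/wrist4.png

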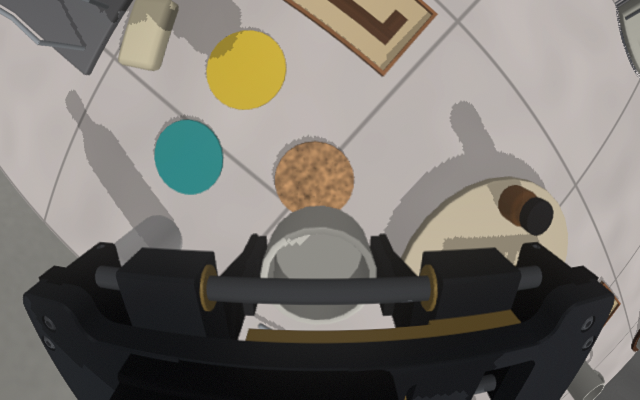

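The wrist view shows the coaster centred near (314,176). Both estimates agree within 7 mm, so I'll use the mean and lower.

>>> jog_arm([
  {"travel":[-0.001,0.03,-0.0038],"dr":[0,0,0],"jaw":0.5},
  {"travel":[-0.001,0.065,-0.0038],"dr":[0,0,0],"jaw":0.5},
  {"travel":[-0.001,0.1,-0.0038],"dr":[0,0,0],"jaw":0.5},
  {"travel":[-0.001,0.13,-0.0038],"dr":[0,0,0],"jaw":0.5},
  {"travel":[-0.001,0.15,-0.0038],"dr":[0,0,0],"jaw":0.5},
  {"travel":[-0.001,0.16,-0.0038],"dr":[0,0,0],"jaw":0.5},
  {"travel":[-0.001,0.16,-0.0038],"dr":[0,0,0],"jaw":0.5},
])

```text
t: 7.68
eef_pos: [0.6091, -0.2557, 0.04]
tcp_rot: [-0.661, -0.247, 0.25, 0.663]
contact_force: [-0.3, 0.2, -1.3]
width: 0.06
```

```bash
python3 -c "
from h import *
goto((.6115,-.2545,.036),131)
for n in ['top','scene']:
    c=cam(n);
    u,v=proj(c,[.61,-.255,.02])[0].astype(int)
    cv2.imwrite(f'pics/{n}5.png',cv2.resize(c['frame'][v-45:v+45,u-60:u+60,::-1],None,fx=4,fy=4,interpolation=2))"
```

```text
t 7.68 p [ 0.6091 -0.2557  0.04  ] jawyaw 131.1 w 0.06 F [-0.3  0.2 -1.3] q [-0.15  0.64 -0.12 -0.   -0.82 -0.7 ]
-> yaw 131.0 travel [0.0026, 0.004, -0.0007] dr [-0.005, 0.002, -0.003] rows 1.0
```

View pics/scene5.png

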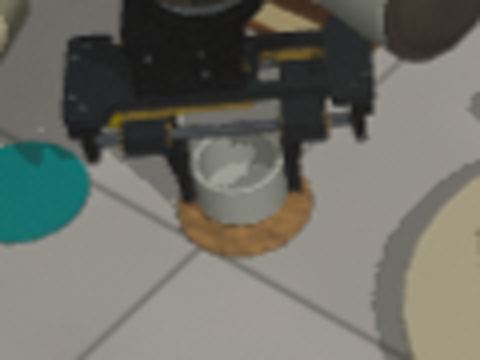

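Looks centred on the coaster. Lower the last 4 mm and open.

>>> jog_arm([
  {"travel":[0.001,0.002,0],"dr":[0,0,0],"jaw":0.5},
  {"travel":[0.002,0.0042,0],"dr":[0,0,0],"jaw":0.5},
  {"travel":[0.002,0.0042,0],"dr":[0,0,0],"jaw":0.5},
  {"travel":[0.002,0.0042,0],"dr":[0,0,0],"jaw":0.75},
  {"travel":[0.002,0.0042,0],"dr":[0,0,0],"jaw":0.85},
  {"travel":[0.002,0.0042,0],"dr":[0,0,0],"jaw":1},
  {"travel":[0.002,0.0042,0],"dr":[0,0,0],"jaw":1},
  {"travel":[0.002,0.0042,0],"dr":[0,0,0],"jaw":1},
])

```text
t: 8.45
eef_pos: [0.6124, -0.2563, 0.0387]
tcp_rot: [0.662, 0.248, -0.248, -0.662]
contact_force: [0.4, -0.7, 0.6]
width: 0.0826
```

>>> jog_arm([
  {"travel":[0,-0.02,0],"dr":[0,0,0],"jaw":1},
  {"travel":[0,-0.05,0],"dr":[0,0,0],"jaw":1},
  {"travel":[0,-0.085,0],"dr":[0,0,0],"jaw":1},
  {"travel":[0,-0.125,0],"dr":[0,0,0],"jaw":1},
  {"travel":[0,-0.165,0],"dr":[0,0,0],"jaw":1},
  {"travel":[0,-0.165,0],"dr":[0,0,0],"jaw":1},
])

```text
t: 8.95
eef_pos: [0.6165, -0.258, 0.2142]
tcp_rot: [0.666, 0.253, -0.243, -0.658]
contact_force: [1.5, 0.8, 1.6]
width: 0.0871
```

```bash
python3 -c "
from h import *
goto((.547,.009,.2),41)
goto((.547,.009,.2),221)
c=cam('wrist');cv2.imwrite(f'pics/wrist6.png',c['frame'][:,:,::-1])
c=cam('scene');cv2.imwrite(f'pics/scene6.png',cv2.resize(c['frame'][130:290,150:400,::-1],None,fx=3,fy=3,interpolation=2))"
```

```text
t 8.95 p [ 0.6165 -0.258   0.2142] jawyaw 131.1 w 0.0871 F [1.5 0.8 1.6] q [-0.15  0.47  0.06  0.   -1.15 -0.7 ]
-> yaw 221.0 travel [0.123, 0.0113, 0.2471] dr [0.02, -1.569, -0.006] rows 13.0
t 8.95 p [ 0.6165 -0.258   0.2142] jawyaw 131.1 w 0.0871 F [1.5 0.8 1.6] q [-0.15  0.47  0.06  0.   -1.15 -0.7 ]
-> yaw 221.0 travel [0.123, 0.0113, 0.2471] dr [0.02, -1.569, -0.006] rows 13.0
```

View pics/wrist6.png

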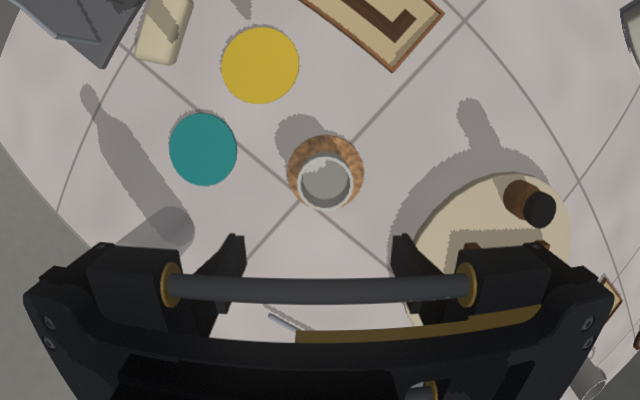

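View pics/scene6.png

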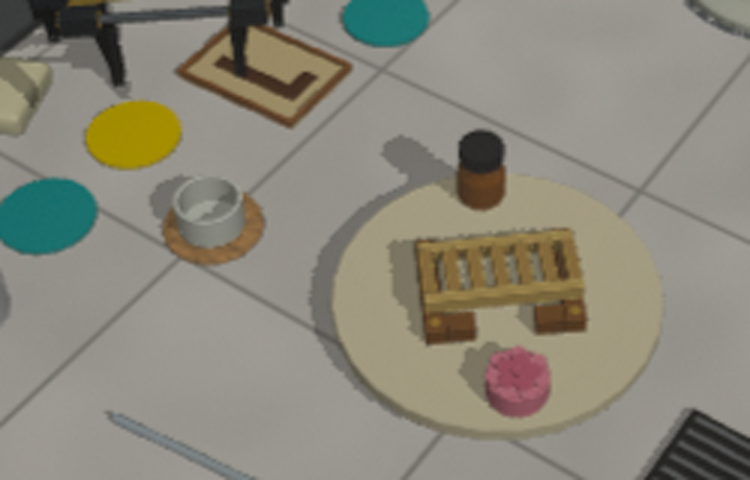

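The wrist view shows the ramekin rim centre at (325,181) and the coaster at (325,172). Corrected for height, the offset is about 2 mm. Next the deck: move over it, turning the jaws to its x axis.

>>> jog_arm([
  {"travel":[0.123,0.008,0.247],"dr":[0,-1.57,0],"jaw":1},
  {"travel":[0.123,0.008,0.247],"dr":[0,-1.57,0],"jaw":1},
  {"travel":[0.123,0.008,0.247],"dr":[0,-1.57,0],"jaw":1},
  {"travel":[0.123,0.008,0.247],"dr":[0,-1.57,0],"jaw":1},
  {"travel":[0.123,0.008,0.247],"dr":[0,-1.57,0],"jaw":1},
  {"travel":[0.123,0.008,0.247],"dr":[0,-1.57,0],"jaw":1},
  {"travel":[0.123,0.008,0.247],"dr":[0,-1.57,0],"jaw":1},
  {"travel":[0.123,0.008,0.247],"dr":[0,-1.57,0],"jaw":1},
  {"travel":[0.123,0.008,0.247],"dr":[0,-1.57,0],"jaw":1},
  {"travel":[0.123,0.008,0.247],"dr":[0,-1.57,0],"jaw":1},
  {"travel":[0.123,0.008,0.247],"dr":[0,-1.57,0],"jaw":1},
  {"travel":[0.123,0.008,0.247],"dr":[0,-1.57,0],"jaw":1},
])

```text
t: 10.05
eef_pos: [0.5419, 0.0109, 0.1936]
tcp_rot: [-0.313, -0.633, 0.634, 0.315]
contact_force: [0.0, -0.5, -0.2]
width: 0.0872
```

```bash
python3 -c "
from h import *
c=cam('scene');c=cam('scene');c=cam('scene')
goto((.547,.009,.2),221)
c=cam('wrist');cv2.imwrite(f'pics/wrist7.png',c['frame'][:,:,::-1])
"
```

```text
t 10.2 p [0.5422 0.0108 0.194 ] jawyaw -143.2 w 0.087 F [ 0.  -0.3 -0.1] q [ 0.32  0.29 -0.27 -0.   -1.02  0.32]
-> yaw -139.0 travel [-0.0043, -0.006, -0.0028] dr [-0.003, -0.074, 0.001] rows 1.0
```

View pics/wrist7.png

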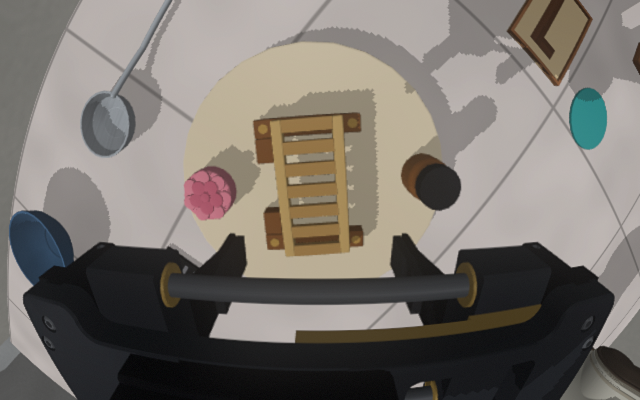

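The wrist view shows the deck corners at about (272,121), (345,114), (349,250) and (284,256). I'll unproject them.

```bash
cat >> h.py <<'E'
def wunp(c,s,uv,z):
    K=np.array(c["camera_matrix"]);uv=np.atleast_2d(np.array(uv,float))
    v=(uv-[K[0,2],K[1,2]])/K[0,0];r=np.linalg.norm(v,axis=1)+1e-9
    d=np.c_[v*(np.sin(r)/r)[:,None],np.cos(r)]
    H=np.array(c["hand_eye"]);R=Rn.from_quat(s["tcp_rot"]).as_matrix()
    o=R@H[:3,3]+s["eef_pos"];D=d@(R@H[:3,:3]).T
    return o+D*((z-o[2])/D[:,2])[:,None]
E
python3 -c "
from h import *
s,_=st();c=cam('wrist')
P=wunp(c,s,[[272,121],[345,114],[349,250],[284,256]],.064);print(P.round(4),P.mean(0).round(4))
print(np.linalg.norm(P-np.roll(P,1,0),axis=1).round(4))
d=P[0]+P[1]-P[2]-P[3];print('long axis deg',np.degrees(np.arctan2(d[1],d[0])))
for r in arm.cut_out('wrist','deck')[:2]:
    cs=max(cv2.findContours(r['mask'].astype(np.uint8),0,1)[0],key=cv2.contourArea).reshape(-1,2)
    print(r['confidence'],cv2.minAreaRect(wunp(c,s,cs,.064)[:,:2].astype(np.float32)))
C=cam('top')
for r in arm.cut_out('top','deck')[:2]:
    cs=max(cv2.findContours(r['mask'].astype(np.uint8),0,1)[0],key=cv2.contourArea).reshape(-1,2)
    print(r['confidence'],cv2.minAreaRect(unp(C,cs,.064)[:,:2].astype(np.float32)))
"
```

```text
t 10.25 p [0.5423 0.0108 0.1943] jawyaw -143.2 w 0.0872 F [-0.  -0.5 -0. ] q [ 0.32  0.29 -0.27 -0.   -1.02  0.32]
[[ 0.6153 -0.0205  0.064 ]
 [ 0.568  -0.0631  0.064 ]
 [ 0.4849  0.0363  0.064 ]
 [ 0.5321  0.0799  0.064 ]] [0.5501 0.0082 0.064 ]
[0.1304 0.0636 0.1295 0.0642]
long axis deg -50.24580039787179
0.66 ((0.5501013994216919, 0.008737146854400635), (0.06540810316801071, 0.13287919759750366), 40.591060638427734)
0.24 ((0.46430540084838867, -0.06477060914039612), (0.06696199625730515, 0.04304250329732895), 5.350844383239746)
0.57 ((0.5165761113166809, 0.045532479882240295), (0.06462763249874115, 0.03833433985710144), 37.704837799072266)
```

```bash
python3 -c "
from h import *
goto((.5495,.0085,.12),40.5)"
```

```text
t 10.45 p [0.5428 0.0109 0.1951] jawyaw -143.1 w 0.0876 F [-0.2  0.3  0.4] q [ 0.32  0.29 -0.27 -0.   -1.02  0.32]
-> yaw -139.5 travel [-0.0059, 0.0751, -0.004] dr [-0.001, -0.063, 0.0] rows 2.0
```

>>> jog_arm([
  {"travel":[-0.006,0.035,-0.004],"dr":[0,-0.063,0],"jaw":1},
  {"travel":[-0.006,0.065,-0.004],"dr":[0,-0.063,0],"jaw":1},
  {"travel":[-0.006,0.075,-0.004],"dr":[0,-0.063,0],"jaw":1},
  {"travel":[-0.006,0.075,-0.004],"dr":[0,-0.063,0],"jaw":1},
  {"travel":[-0.006,0.075,-0.004],"dr":[0,-0.063,0],"jaw":1},
  {"travel":[-0.006,0.075,-0.004],"dr":[0,-0.063,0],"jaw":1},
  {"travel":[-0.006,0.075,-0.004],"dr":[0,-0.063,0],"jaw":1},
  {"travel":[-0.006,0.075,-0.004],"dr":[0,-0.063,0],"jaw":1},
])

```text
t: 11.12
eef_pos: [0.5506, 0.0088, 0.122]
tcp_rot: [0.296, 0.643, -0.642, -0.295]
contact_force: [0.1, 0.4, 0.0]
width: 0.0874
```

```bash
python3 -c "
from h import *
goto((.5495,.0085,.073),40.5)"
```

```text
t 11.12 p [0.5506 0.0088 0.122 ] jawyaw -139.4 w 0.0874 F [0.1 0.4 0. ] q [ 0.31  0.38 -0.34  0.   -0.85  0.4 ]
-> yaw -139.5 travel [0.0005, 0.049, 0.0012] dr [0.003, 0.001, -0.001] rows 2.0
```

>>> jog_arm([
  {"travel":[0,0.025,0.001],"dr":[0,0,0],"jaw":1},
  {"travel":[0,0.043,0.001],"dr":[0,0,0],"jaw":1},
  {"travel":[0,0.049,0.001],"dr":[0,0,0],"jaw":1},
  {"travel":[0,0.049,0.001],"dr":[0,0,0],"jaw":1},
  {"travel":[0,0.049,0.001],"dr":[0,0,0],"jaw":1},
  {"travel":[0,0.049,0.001],"dr":[0,0,0],"jaw":0.8},
  {"travel":[0,0.049,0.001],"dr":[0,0,0],"jaw":0.6},
  {"travel":[0,0.049,0.001],"dr":[0,0,0],"jaw":0.6},
  {"travel":[0,0.049,0.001],"dr":[0,0,0],"jaw":0.6},
  {"travel":[0,0.049,0.001],"dr":[0,0,0],"jaw":0.6},
])

```text
t: 11.95
eef_pos: [0.5495, 0.008, 0.072]
tcp_rot: [0.296, 0.643, -0.642, -0.295]
contact_force: [-1.2, 0.0, 2.0]
width: 0.0635
```

```bash
python3 -c "
from h import *
st()
c=cam('wrist');cv2.imwrite(f'pics/wrist8.png',c['frame'][:,:,::-1])
"
```

```text
t 11.95 p [0.5495 0.008  0.072 ] jawyaw -139.4 w 0.0635 F [-1.2  0.   2. ] q [ 0.31  0.45 -0.39  0.   -0.73  0.4 ]
```

View pics/wrist8.png

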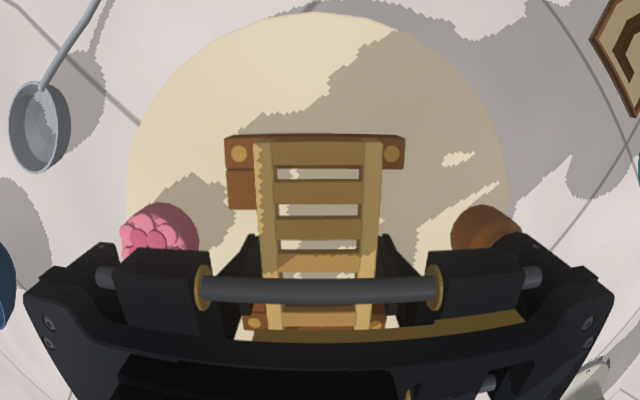

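The deck is gripped (63.5 mm), with the jar and mold untouched. Lift.

>>> jog_arm([
  {"travel":[0,-0.006,0],"dr":[0,0,0],"jaw":0.6},
  {"travel":[0,-0.02,0],"dr":[0,0,0],"jaw":0.6},
  {"travel":[0,-0.045,0],"dr":[0,0,0],"jaw":0.6},
  {"travel":[0,-0.075,0],"dr":[0,0,0],"jaw":0.6},
  {"travel":[0,-0.105,0],"dr":[0,0,0],"jaw":0.6},
  {"travel":[0,-0.12,0],"dr":[0,0,0],"jaw":0.6},
  {"travel":[0,-0.12,0],"dr":[0,0,0],"jaw":0.6},
  {"travel":[0,-0.12,0],"dr":[0,0,0],"jaw":0.6},
])

```text
t: 12.67
eef_pos: [0.5488, 0.008, 0.192]
tcp_rot: [0.296, 0.643, -0.642, -0.296]
contact_force: [-0.2, 0.8, -1.3]
width: 0.0636
```

```bash
python3 -c "
from h import *
goto((.599,.2765,.19),-0.6)
c=cam('scene');cv2.imwrite(f'pics/scene9.png',cv2.resize(c['frame'][130:330,200:450,::-1],None,fx=3,fy=3,interpolation=2))
C=cam('top')
for r in arm.cut_out('top','mat')[:1]+arm.cut_out('scene','mat')[:1]: print(r['xy'])
r=arm.cut_out('top','mat')[0]
cs=max(cv2.findContours(r['mask'].astype(np.uint8),0,1)[0],key=cv2.contourArea).reshape(-1,2)
print(r['confidence'],cv2.minAreaRect(unp(C,cs,.006)[:,:2].astype(np.float32)))
"
```

```text
t 12.67 p [0.5488 0.008  0.192 ] jawyaw -139.5 w 0.0636 F [-0.2  0.8 -1.3] q [ 0.31  0.3  -0.26 -0.   -1.01  0.4 ]
-> yaw -180.6 travel [0.1714, 0.0024, -0.2126] dr [0.002, 0.718, 0.001] rows 7.0
[185.9, 141.4]
[404.3, 298.8]
0.65 ((0.6376089453697205, 0.3283802270889282), (0.018066365271806717, 0.05250992625951767), 4.214745044708252)
```

View pics/scene9.png

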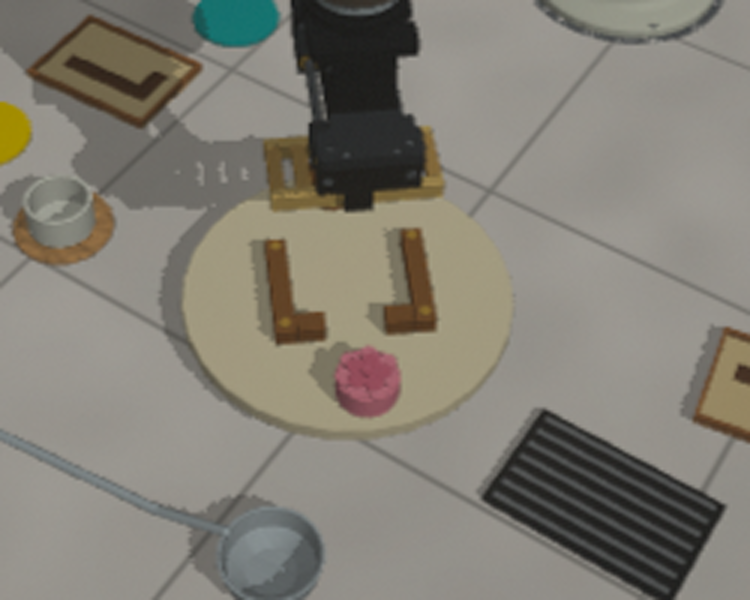

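The brackets stayed in place. I'm carrying the deck over the mat.

>>> jog_arm([
  {"travel":[0.01,0,-0.013],"dr":[0,0.04,0],"jaw":0.6},
  {"travel":[0.032,0,-0.04],"dr":[0,0.13,0],"jaw":0.6},
  {"travel":[0.055,0,-0.068],"dr":[0,0.23,0],"jaw":0.6},
  {"travel":[0.078,0,-0.097],"dr":[0,0.33,0],"jaw":0.6},
  {"travel":[0.1,0,-0.125],"dr":[0,0.43,0],"jaw":0.6},
  {"travel":[0.123,0,-0.153],"dr":[0,0.53,0],"jaw":0.6},
  {"travel":[0.145,0,-0.18],"dr":[0,0.62,0],"jaw":0.6},
  {"travel":[0.16,0,-0.2],"dr":[0,0.68,0],"jaw":0.6},
  {"travel":[0.171,0,-0.2125],"dr":[0,0.718,0],"jaw":0.6},
  {"travel":[0.171,0,-0.2125],"dr":[0,0.718,0],"jaw":0.6},
  {"travel":[0.171,0,-0.2125],"dr":[0,0.718,0],"jaw":0.6},
  {"travel":[0.171,0,-0.2125],"dr":[0,0.718,0],"jaw":0.6},
])

```text
t: 13.92
eef_pos: [0.5988, 0.2753, 0.1903]
tcp_rot: [-0.502, -0.497, 0.498, 0.503]
contact_force: [0.5, -0.6, -0.4]
width: 0.0638
```

```bash
python3 -c "
from h import *
goto((.6,.2765,.036),-0.6)
c=cam('wrist');cv2.imwrite(f'pics/wrist10.png',c['frame'][:,:,::-1])
"
```

```text
t 13.92 p [0.5988 0.2753 0.1903] jawyaw 179.4 w 0.0638 F [ 0.5 -0.6 -0.4] q [ 0.68  0.48  0.02 -0.   -1.12 -0.69]
-> yaw 179.4 travel [0.0014, 0.1543, -0.0015] dr [-0.002, 0.001, -0.001] rows 4.0
```

View pics/wrist10.png

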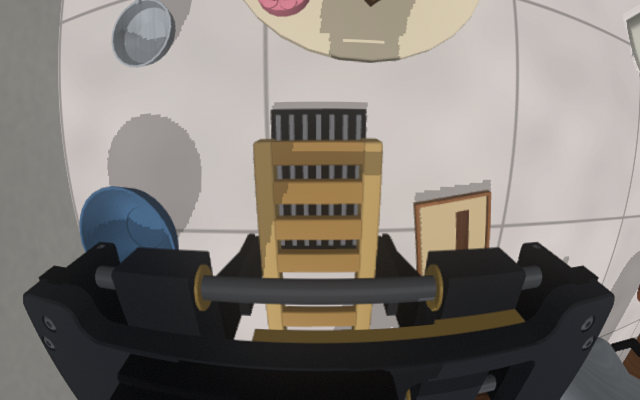

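The mat shows lined up with the deck (edges at 272 and 366, centre 319). Lower.

>>> jog_arm([
  {"travel":[0.001,0.03,-0.001],"dr":[0,0,0],"jaw":0.6},
  {"travel":[0.001,0.065,-0.001],"dr":[0,0,0],"jaw":0.6},
  {"travel":[0.001,0.1,-0.001],"dr":[0,0,0],"jaw":0.6},
  {"travel":[0.001,0.13,-0.001],"dr":[0,0,0],"jaw":0.6},
  {"travel":[0.001,0.147,-0.001],"dr":[0,0,0],"jaw":0.6},
  {"travel":[0.001,0.154,-0.001],"dr":[0,0,0],"jaw":0.6},
  {"travel":[0.001,0.154,-0.001],"dr":[0,0,0],"jaw":0.6},
  {"travel":[0.001,0.154,-0.001],"dr":[0,0,0],"jaw":0.6},
])

```text
t: 14.63
eef_pos: [0.601, 0.2767, 0.0384]
tcp_rot: [0.503, 0.498, -0.497, -0.502]
contact_force: [-0.3, -0.2, -0.7]
width: 0.0637
```

```bash
python3 -c "
from h import *
goto((.6,.2765,.031),-0.6)
c=cam('wrist');cv2.imwrite(f'pics/wrist11.png',c['frame'][:,:,::-1])
c=cam('scene');cv2.imwrite(f'pics/scene11.png',cv2.resize(c['frame'][220:350,320:500,::-1],None,fx=4,fy=4,interpolation=2))
"
```

```text
t 14.63 p [0.601  0.2767 0.0384] jawyaw 179.4 w 0.0637 F [-0.3 -0.2 -0.7] q [ 0.68  0.64 -0.12  0.   -0.81 -0.69]
-> yaw 179.4 travel [-0.0002, 0.0074, 0.001] dr [0.001, 0.0, 0.0] rows 1.0
```

View pics/wrist11.png

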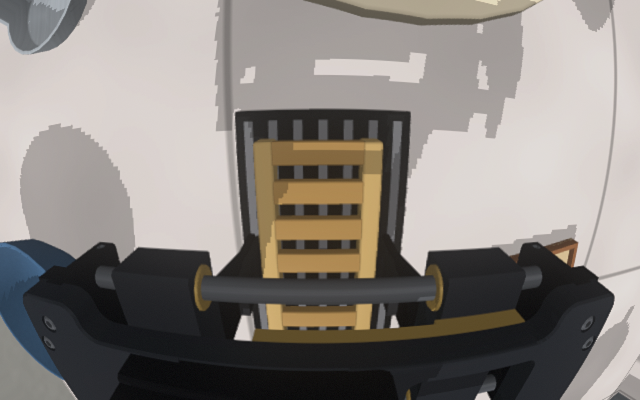

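View pics/scene11.png

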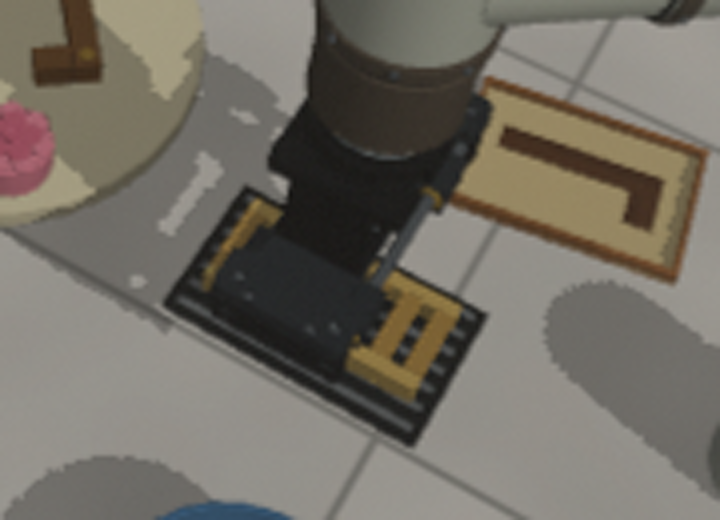

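```bash
python3 -c "
from h import *
s,_=st();c=cam('wrist')
print('mat',wunp(c,s,[[237,112],[410,112]],.006).round(4).tolist());print('deck top corners',wunp(c,s,[[255,142],[382,142]],.0304).round(4).tolist())
C=cam('scene')
u=lambda a,b:(320+a/4,220+b/4)
print('mat scene',unp(C,[u(247,187),u(487,317),u(412,444),u(165,303)],.006).round(4).tolist())
"
```

```text
t 14.73 p [0.6015 0.2774 0.0396] jawyaw 179.4 w 0.0634 F [ 0.6 -0.3 -0.3] q [ 0.68  0.64 -0.12  0.   -0.81 -0.69]
mat [[0.6463, 0.1972, 0.006], [0.5483, 0.1978, 0.006]]
deck top corners [[0.6314, 0.212, 0.0304], [0.5693, 0.2125, 0.0304]]
mat scene [[0.551, 0.2005, 0.006], [0.5536, 0.3579, 0.006], [0.6507, 0.3555, 0.006], [0.6489, 0.1992, 0.006]]
```

Mat centre and deck centre agree within 3 mm. Lower to contact.

>>> jog_arm([
  {"travel":[0,0.003,0.001],"dr":[0,0,0],"jaw":0.6},
  {"travel":[0,0.006,0.001],"dr":[0,0,0],"jaw":0.6},
  {"travel":[0,0.006,0.001],"dr":[0,0,0],"jaw":0.6},
  {"travel":[0,0.006,0.001],"dr":[0,0,0],"jaw":0.6},
])

```text
t: 15.17
eef_pos: [0.599, 0.2769, 0.0312]
tcp_rot: [-0.502, -0.497, 0.498, 0.502]
contact_force: [-0.5, -0.6, -0.4]
width: 0.0637
```

>>> jog_arm([
  {"travel":[0,0.001,0],"dr":[0,0,0],"jaw":0.6},
  {"travel":[0,0.001,0],"dr":[0,0,0],"jaw":0.78},
  {"travel":[0,0.001,0],"dr":[0,0,0],"jaw":0.85},
  {"travel":[0,0.001,0],"dr":[0,0,0],"jaw":0.92},
  {"travel":[0,0.001,0],"dr":[0,0,0],"jaw":1},
  {"travel":[0,0.001,0],"dr":[0,0,0],"jaw":1},
  {"travel":[0,0.001,0],"dr":[0,0,0],"jaw":1},
  {"travel":[0,0.001,0],"dr":[0,0,0],"jaw":1},
])

```text
t: 15.83
eef_pos: [0.5993, 0.277, 0.0305]
tcp_rot: [0.503, 0.498, -0.497, -0.503]
contact_force: [2.0, 0.2, 0.7]
width: 0.0863
```

>>> jog_arm([
  {"travel":[0,-0.02,0],"dr":[0,0,0],"jaw":1},
  {"travel":[0,-0.05,0],"dr":[0,0,0],"jaw":1},
  {"travel":[0,-0.085,0],"dr":[0,0,0],"jaw":1},
  {"travel":[0,-0.125,0],"dr":[0,0,0],"jaw":1},
  {"travel":[0,-0.16,0],"dr":[0,0,0],"jaw":1},
  {"travel":[0,-0.17,0],"dr":[0,0,0],"jaw":1},
  {"travel":[0,-0.17,0],"dr":[0,0,0],"jaw":1},
  {"travel":[0,-0.17,0],"dr":[0,0,0],"jaw":1},
])

```text
t: 16.5
eef_pos: [0.599, 0.2771, 0.2007]
tcp_rot: [-0.502, -0.498, 0.497, 0.503]
contact_force: [-0.4, -0.5, -0.8]
width: 0.087
```

```bash
python3 -c "
from h import *
s,_=st()
c=cam('wrist');cv2.imwrite(f'pics/wrist12.png',c['frame'][:,:,::-1])
for n,z in [('deck',.022),('mat',.006)]:
  for cn in ['wrist','scene']:
   C=c if cn=='wrist' else cam('scene')
   r=arm.cut_out(cn,n)
   if not r: print('none',cn,n);continue
   cs=max(cv2.findContours(r[0]['mask'].astype(np.uint8),0,1)[0],key=cv2.contourArea).reshape(-1,2)
   P=wunp(c,s,cs,z) if cn=='wrist' else unp(C,cs,z)
   print(cn,n,round(r[0]['confidence'],2),cv2.minAreaRect(P[:,:2].astype(np.float32)))
c=cam('scene');cv2.imwrite(f'pics/scene12.png',cv2.resize(c['frame'][150:350,220:500,::-1],None,fx=2.8,fy=2.8,interpolation=2))
for n in ['bracket_left','bracket_right']:
  for cn in ['scene','top']:
    C=cam(cn)
    for r in arm.cut_out(cn,n)[:2]:
      cs=max(cv2.findContours(r['mask'].astype(np.uint8),0,1)[0],key=cv2.contourArea).reshape(-1,2)
      print(cn,n,round(r['confidence'],2),cv2.minAreaRect(unp(C,cs,.048)[:,:2].astype(np.float32)))
"
```

```text
t 16.5 p [0.599  0.2771 0.2007] jawyaw 179.4 w 0.087 F [-0.4 -0.5 -0.8] q [ 0.68  0.47  0.04 -0.   -1.13 -0.69]
wrist deck 0.62 ((0.5988762378692627, 0.27735644578933716), (0.1325065940618515, 0.0655987560749054), 89.409912109375)
scene deck 0.66 ((0.605013370513916, 0.27931734919548035), (0.13138392567634583, 0.07209419459104538), 89.76944732666016)
wrist mat 0.91 ((0.597720742225647, 0.2756313979625702), (0.10199429839849472, 0.16124869883060455), 0.16579113900661469)
scene mat 0.97 ((0.6024966239929199, 0.2777904272079468), (0.10407616198062897, 0.15867309272289276), 0.5542137026786804)
scene bracket_left 0.85 ((0.588141679763794, -0.019910365343093872), (0.11042138934135437, 0.04194819927215576), 40.89444351196289)
scene bracket_left 0.51 ((0.6212552785873413, 0.28331801295280457), (0.1292530596256256, 0.07224881649017334), 89.5690689086914)
top bracket_left 0.9 ((0.5870558619499207, -0.030547186732292175), (0.10104252398014069, 0.037314750254154205), 56.00715255737305)
scene bracket_right 0.63 ((0.5280588865280151, 0.054375991225242615), (0.11103276908397675, 0.038995228707790375), 31.02239227294922)
scene bracket_right 0.34 ((0.587561845779419, -0.021375060081481934), (0.11431288719177246, 0.04249812290072441), 42.358097076416016)
top bracket_right 0.97 ((0.5175299048423767, 0.04856525734066963), (0.10168737173080444, 0.0405789278447628), 34.171363830566406)
```

View pics/wrist12.png

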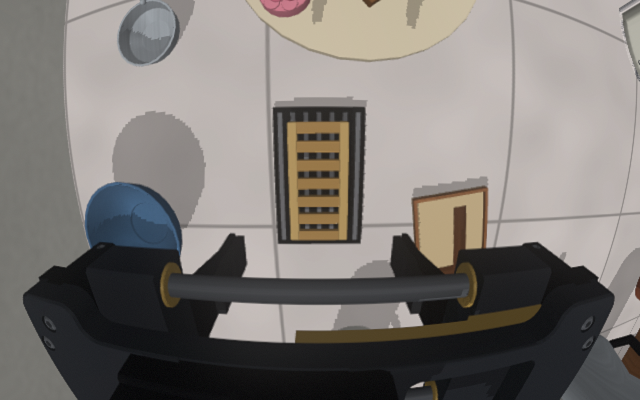

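View pics/scene12.png

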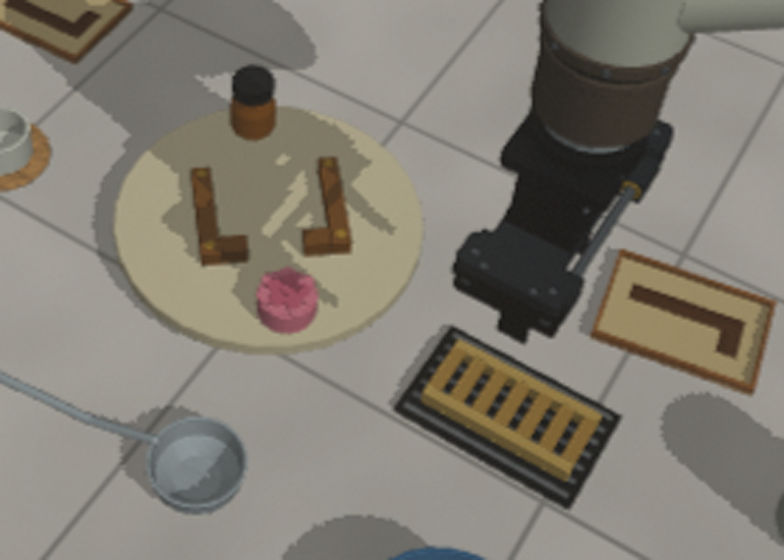

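The deck lies centred on the mat (~2 mm off, wrist view). I'm returning to the turntable for the brackets, with jaws at 130.5°.

```bash
python3 -c "
from h import *
goto((.549,.0085,.2),130.5)"
```

```text
t 17.3 p [0.5992 0.277  0.2004] jawyaw 179.4 w 0.087 F [-0.5  0.1 -0.5] q [ 0.68  0.47  0.04 -0.   -1.13 -0.69]
-> yaw 130.5 travel [-0.269, 0.0004, 0.0475] dr [0.0, 0.854, 0.0] rows 7.0
```

>>> jog_arm([
  {"travel":[-0.03,0,0.005],"dr":[0,0.1,0],"jaw":1},
  {"travel":[-0.07,0,0.012],"dr":[0,0.22,0],"jaw":1},
  {"travel":[-0.11,0,0.02],"dr":[0,0.34,0],"jaw":1},
  {"travel":[-0.15,0,0.027],"dr":[0,0.46,0],"jaw":1},
  {"travel":[-0.19,0,0.034],"dr":[0,0.58,0],"jaw":1},
  {"travel":[-0.22,0,0.04],"dr":[0,0.7,0],"jaw":1},
  {"travel":[-0.25,0,0.045],"dr":[0,0.8,0],"jaw":1},
  {"travel":[-0.265,0,0.047],"dr":[0,0.854,0],"jaw":1},
  {"travel":[-0.269,0,0.0475],"dr":[0,0.854,0],"jaw":1},
  {"travel":[-0.269,0,0.0475],"dr":[0,0.854,0],"jaw":1},
  {"travel":[-0.269,0,0.0475],"dr":[0,0.854,0],"jaw":1},
  {"travel":[-0.269,0,0.0475],"dr":[0,0.854,0],"jaw":1},
])

```text
t: 18.3
eef_pos: [0.5494, 0.0094, 0.2004]
tcp_rot: [-0.663, -0.245, 0.245, 0.663]
contact_force: [-0.5, 0.5, -0.7]
width: 0.0872
```

```bash
python3 -c "
from h import *
s,_=st();c=cam('wrist');cv2.imwrite(f'pics/wrist13.png',cv2.resize(c['frame'][100:300,200:440,::-1],None,fx=3,fy=3,interpolation=2))
for n in ['bracket_left','bracket_right']:
  for r in arm.cut_out('wrist',n)[:2]:
   cs=max(cv2.findContours(r['mask'].astype(np.uint8),0,1)[0],key=cv2.contourArea).reshape(-1,2)
   P=wunp(c,s,cs,.048)
   print(n,round(r['confidence'],2),np.round(r['xy']),cv2.minAreaRect(P[:,:2].astype(np.float32)))
"
```

```text
t 18.3 p [0.5494 0.0094 0.2004] jawyaw 130.6 w 0.0872 F [-0.5  0.5 -0.7] q [ 0.31  0.29 -0.24 -0.   -1.03 -1.17]
bracket_left 0.67 [261. 200.] ((0.5792466998100281, -0.025744818150997162), (0.10201145708560944, 0.041817229241132736), 40.774391174316406)
bracket_right 0.63 [375. 203.] ((0.5199653506278992, 0.04443233832716942), (0.09903836995363235, 0.04182417318224907), 38.128177642822266)
```

View pics/wrist13.png

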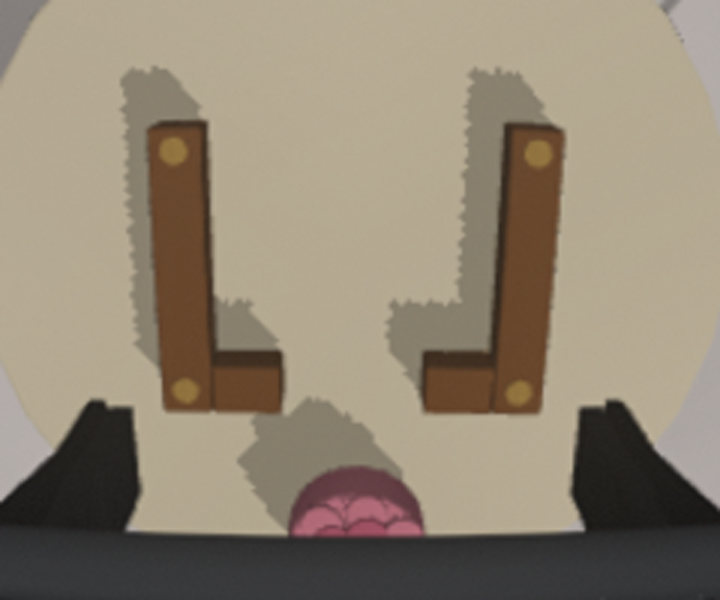

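The wrist close-up shows both brackets clearly. Bushes sit at zoom pixels (173,151)/(185,391) for the left and (538,153)/(518,393) for the right.

```bash
python3 -c "
from h import *
s,_=st();c=cam('wrist')
z=lambda p:[(200+a/3,100+b/3) for a,b in p]
for n,p in [('L',[(173,151),(185,391)]),('R',[(538,153),(518,393)])]:
  P=wunp(c,s,z(p),.048);d=P[1]-P[0];print(n,P.round(4).tolist(),np.linalg.norm(d),np.degrees(np.arctan2(d[1],d[0])),'mid',P.mean(0).round(4))
"
```

```text
t 18.45 p [0.5493 0.0095 0.2003] jawyaw 130.6 w 0.087 F [-0.3  0.2  0.1] q [ 0.31  0.29 -0.25 -0.   -1.03 -1.17]
L [[0.5564, -0.0606, 0.048], [0.6198, -0.0068, 0.048]] 0.08318305208104645 40.33529097610504 mid [ 0.5881 -0.0337  0.048 ]
R [[0.4806, 0.0287, 0.048], [0.5453, 0.0811, 0.048]] 0.08330485014873759 39.02778157903623 mid [0.513  0.0549 0.048 ]
```

```bash
python3 -c "
from h import *
goto((.5167,.058,.11),129.5)"
```

```text
t 18.5 p [0.5492 0.0094 0.2002] jawyaw 130.6 w 0.0867 F [ 0.4 -0.4  0.6] q [ 0.31  0.29 -0.25 -0.   -1.03 -1.17]
-> yaw 129.5 travel [0.007, 0.0903, 0.0581] dr [-0.0, 0.019, -0.0] rows 3.0
```

>>> jog_arm([
  {"travel":[0.003,0.02,0.025],"dr":[0,0.019,0],"jaw":0.5},
  {"travel":[0.007,0.05,0.05],"dr":[0,0.019,0],"jaw":0.5},
  {"travel":[0.007,0.08,0.058],"dr":[0,0.019,0],"jaw":0.5},
  {"travel":[0.007,0.09,0.058],"dr":[0,0.019,0],"jaw":0.5},
  {"travel":[0.007,0.09,0.058],"dr":[0,0.019,0],"jaw":0.5},
  {"travel":[0.007,0.09,0.058],"dr":[0,0.019,0],"jaw":0.5},
  {"travel":[0.007,0.09,0.058],"dr":[0,0.019,0],"jaw":0.5},
])

```text
t: 19.08
eef_pos: [0.5185, 0.0573, 0.112]
tcp_rot: [0.666, 0.24, -0.237, -0.666]
contact_force: [-0.0, -0.2, -0.1]
width: 0.049
```

```bash
python3 -c "
from h import *
goto((.5167,.058,.056),129.5)
c=cam('wrist');cv2.imwrite(f'pics/wrist14.png',c['frame'][:,:,::-1])"
```

```text
t 19.08 p [0.5185 0.0573 0.112 ] jawyaw 129.4 w 0.049 F [-0.  -0.2 -0.1] q [ 0.42  0.35 -0.42  0.   -0.79 -1.31]
-> yaw 129.5 travel [-0.0011, 0.056, 0.0018] dr [0.002, -0.001, 0.003] rows 2.0
```

View pics/wrist14.png

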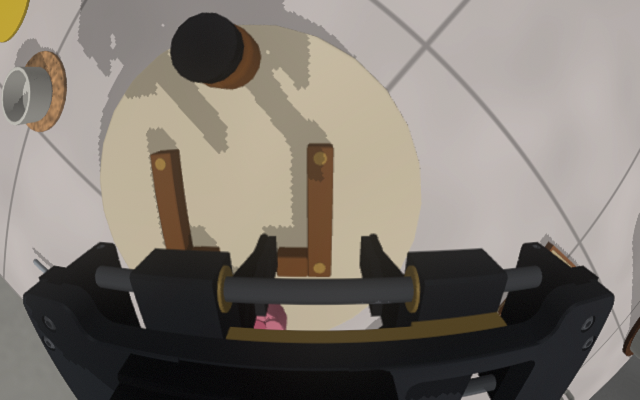

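```bash
python3 -c "
from h import *
s,R=st();c=cam('wrist')
P=wunp(c,s,[(320,158),(319,268)],.048);print(R.inv().apply(P-s['eef_pos']).round(4))"
```

```text
t 19.13 p [0.5184 0.0572 0.1121] jawyaw 129.4 w 0.047 F [-0.2 -0.5 -0.4] q [ 0.42  0.35 -0.42  0.   -0.79 -1.31]
[[-0.0476  0.0639  0.0016]
 [ 0.0359  0.0642  0.001 ]]
```

The spine is under the jaws (offset 1.3 mm, TCP 6 mm toward the foot). Descend and grip.

>>> jog_arm([
  {"travel":[-0.001,0.03,0.0013],"dr":[0,0,0],"jaw":0.5},
  {"travel":[-0.001,0.05,0.0013],"dr":[0,0,0],"jaw":0.5},
  {"travel":[-0.001,0.056,0.0013],"dr":[0,0,0],"jaw":0.5},
  {"travel":[-0.001,0.056,0.0013],"dr":[0,0,0],"jaw":0.5},
  {"travel":[-0.001,0.056,0.0013],"dr":[0,0,0],"jaw":0.5},
  {"travel":[-0.001,0.056,0.0013],"dr":[0,0,0],"jaw":0.3},
  {"travel":[-0.001,0.056,0.0013],"dr":[0,0,0],"jaw":0.1},
  {"travel":[-0.001,0.056,0.0013],"dr":[0,0,0],"jaw":0.1},
  {"travel":[-0.001,0.056,0.0013],"dr":[0,0,0],"jaw":0.1},
  {"travel":[-0.001,0.056,0.0013],"dr":[0,0,0],"jaw":0.1},
  {"travel":[-0.001,0.056,0.0013],"dr":[0,0,0],"jaw":0.1},
])

```text
t: 20.1
eef_pos: [0.5154, 0.0576, 0.0549]
tcp_rot: [0.666, 0.239, -0.238, -0.666]
contact_force: [0.3, 0.5, 2.4]
width: 0.0178
```

>>> jog_arm([
  {"travel":[0,-0.006,0],"dr":[0,0,0],"jaw":0.1},
  {"travel":[0,-0.02,0],"dr":[0,0,0],"jaw":0.1},
  {"travel":[0,-0.045,0],"dr":[0,0,0],"jaw":0.1},
  {"travel":[0,-0.075,0],"dr":[0,0,0],"jaw":0.1},
  {"travel":[0,-0.105,0],"dr":[0,0,0],"jaw":0.1},
  {"travel":[0,-0.12,0],"dr":[0,0,0],"jaw":0.1},
  {"travel":[0,-0.12,0],"dr":[0,0,0],"jaw":0.1},
  {"travel":[0,-0.12,0],"dr":[0,0,0],"jaw":0.1},
])

```text
t: 20.77
eef_pos: [0.5151, 0.0577, 0.1752]
tcp_rot: [-0.666, -0.239, 0.238, 0.666]
contact_force: [0.6, -0.3, -1.9]
width: 0.0177
```

```bash
python3 -c "
from h import *
goto((.415,.366,.17),189)
c=cam('wrist');cv2.imwrite(f'pics/wrist15.png',c['frame'][:,:,::-1])"
```

```text
t 20.77 p [0.5151 0.0577 0.1752] jawyaw 129.4 w 0.0177 F [ 0.6 -0.3 -1.9] q [ 0.42  0.27 -0.35 -0.   -0.95 -1.31]
-> yaw 189.0 travel [0.1183, 0.0054, 0.3018] dr [0.001, -1.04, 0.002] rows 9.0
```

View pics/wrist15.png

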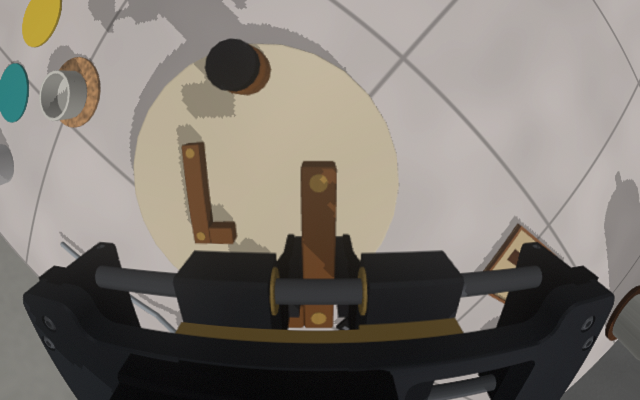

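Bracket gripped (17.8 mm) and lifted. Carry it to tray_right.

>>> jog_arm([
  {"travel":[0.006,0,0.015],"dr":[0,-0.05,0],"jaw":0.1},
  {"travel":[0.018,0,0.047],"dr":[0,-0.16,0],"jaw":0.1},
  {"travel":[0.031,0,0.08],"dr":[0,-0.27,0],"jaw":0.1},
  {"travel":[0.045,0,0.115],"dr":[0,-0.39,0],"jaw":0.1},
  {"travel":[0.059,0,0.15],"dr":[0,-0.51,0],"jaw":0.1},
  {"travel":[0.072,0,0.184],"dr":[0,-0.63,0],"jaw":0.1},
  {"travel":[0.086,0,0.218],"dr":[0,-0.75,0],"jaw":0.1},
  {"travel":[0.099,0,0.252],"dr":[0,-0.87,0],"jaw":0.1},
  {"travel":[0.11,0,0.281],"dr":[0,-0.97,0],"jaw":0.1},
  {"travel":[0.118,0,0.3],"dr":[0,-1.03,0],"jaw":0.1},
  {"travel":[0.1185,0,0.302],"dr":[0,-1.04,0],"jaw":0.1},
  {"travel":[0.1185,0,0.302],"dr":[0,-1.04,0],"jaw":0.1},
])

```text
t: 21.82
eef_pos: [0.4138, 0.3663, 0.1724]
tcp_rot: [-0.459, -0.537, 0.539, 0.459]
contact_force: [-0.5, -0.2, -1.1]
width: 0.0177
```

```bash
python3 -c "
from h import *
cam('wrist')
goto((.415,.366,.06),189)
c=cam('wrist');cv2.imwrite(f'pics/wrist16.png',c['frame'][:,:,::-1])"
```

```text
t 21.87 p [0.4141 0.3654 0.1727] jawyaw -171.0 w 0.0181 F [-0.8 -0.5 -0.4] q [ 1.02  0.33 -0.27 -0.   -0.97 -0.86]
-> yaw -171.0 travel [0.0008, 0.1127, -0.0013] dr [-0.003, -0.0, -0.003] rows 3.0
```

View pics/wrist16.png

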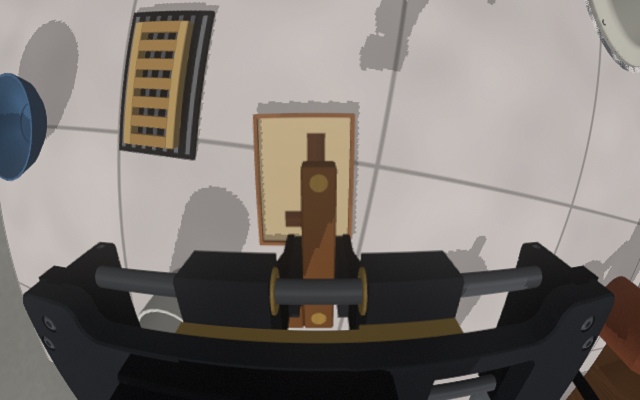

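Aligned with the tray's own inlay. The inlay foot is at (293,218), the same side as the bracket's. Lower.

>>> jog_arm([
  {"travel":[0.001,0.03,-0.001],"dr":[0,0,0],"jaw":0.1},
  {"travel":[0.001,0.065,-0.001],"dr":[0,0,0],"jaw":0.1},
  {"travel":[0.001,0.1,-0.001],"dr":[0,0,0],"jaw":0.1},
  {"travel":[0.001,0.12,-0.001],"dr":[0,0,0],"jaw":0.1},
  {"travel":[0.001,0.127,-0.001],"dr":[0,0,0],"jaw":0.1},
  {"travel":[0.001,0.127,-0.001],"dr":[0,0,0],"jaw":0.1},
  {"travel":[0.001,0.127,-0.001],"dr":[0,0,0],"jaw":0.1},
])

```text
t: 22.5
eef_pos: [0.4166, 0.367, 0.0481]
tcp_rot: [0.46, 0.538, -0.537, -0.459]
contact_force: [1.3, 0.1, 0.2]
width: 0.0177
```

```bash
python3 -c "
from h import *
goto((.415,.366,.03),189)
c=cam('wrist');cv2.imwrite(f'pics/wrist17.png',c['frame'][:,:,::-1])"
```

```text
t 22.5 p [0.4166 0.367  0.0481] jawyaw -171.1 w 0.0177 F [1.3 0.1 0.2] q [ 1.01  0.49 -0.4   0.   -0.68 -0.86]
-> yaw -171.0 travel [-0.0008, 0.0181, 0.0017] dr [0.001, -0.001, 0.0] rows 1.0
```

View pics/wrist17.png

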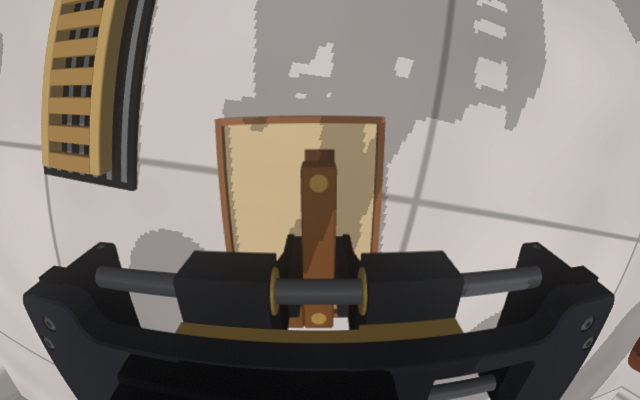

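Centred over the inlay with a margin to the rim. Lower to the floor and release.

>>> jog_arm([
  {"travel":[-0.001,0.008,0.0015],"dr":[0,0,0],"jaw":0.1},
  {"travel":[-0.001,0.014,0.0015],"dr":[0,0,0],"jaw":0.1},
  {"travel":[-0.001,0.0175,0.0015],"dr":[0,0,0],"jaw":0.1},
  {"travel":[-0.001,0.0175,0.0015],"dr":[0,0,0],"jaw":0.1},
  {"travel":[-0.001,0.0175,0.0015],"dr":[0,0,0],"jaw":0.1},
  {"travel":[-0.001,0.0175,0.0015],"dr":[0,0,0],"jaw":0.1},
])

```text
t: 23.05
eef_pos: [0.4145, 0.3662, 0.0301]
tcp_rot: [0.459, 0.538, -0.538, -0.459]
contact_force: [-0.9, -0.6, -0.5]
width: 0.0175
```

>>> jog_arm([
  {"travel":[0,0.001,0],"dr":[0,0,0],"jaw":0.1},
  {"travel":[0,0.001,0],"dr":[0,0,0],"jaw":0.1},
  {"travel":[0,0.001,0],"dr":[0,0,0],"jaw":0.3},
  {"travel":[0,0.001,0],"dr":[0,0,0],"jaw":0.33},
  {"travel":[0,0.001,0],"dr":[0,0,0],"jaw":0.33},
  {"travel":[0,0.001,0],"dr":[0,0,0],"jaw":0.33},
])

```text
t: 23.55
eef_pos: [0.4145, 0.3661, 0.029]
tcp_rot: [0.459, 0.538, -0.538, -0.459]
contact_force: [0.2, -0.5, 0.0]
width: 0.0278
```

>>> jog_arm([
  {"travel":[0,-0.015,0],"dr":[0,0,0],"jaw":0.33},
  {"travel":[0,-0.04,0],"dr":[0,0,0],"jaw":0.33},
  {"travel":[0,-0.075,0],"dr":[0,0,0],"jaw":0.5},
  {"travel":[0,-0.115,0],"dr":[0,0,0],"jaw":0.5},
  {"travel":[0,-0.15,0],"dr":[0,0,0],"jaw":0.5},
  {"travel":[0,-0.17,0],"dr":[0,0,0],"jaw":0.5},
  {"travel":[0,-0.17,0],"dr":[0,0,0],"jaw":0.5},
  {"travel":[0,-0.17,0],"dr":[0,0,0],"jaw":0.5},
])

```text
t: 24.22
eef_pos: [0.4146, 0.3664, 0.2004]
tcp_rot: [0.459, 0.539, -0.536, -0.46]
contact_force: [0.2, -0.1, -1.3]
width: 0.0436
```

```bash
python3 -c "
from h import *
goto((.592,-.0305,.2),130.5)
c=cam('wrist');cv2.imwrite(f'pics/wrist18.png',c['frame'][:,:,::-1])"
```

```text
t 24.22 p [0.4146 0.3664 0.2004] jawyaw -171.0 w 0.0436 F [ 0.2 -0.1 -1.3] q [ 1.02  0.3  -0.24 -0.   -1.03 -0.86]
-> yaw -229.5 travel [-0.4198, -0.0006, -0.1132] dr [0.0, 1.021, 0.004] rows 11.0
```

View pics/wrist18.png

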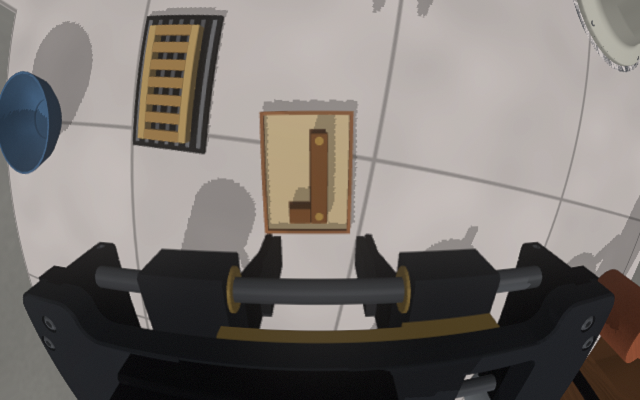

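The right-hand bracket lies in its tray on the inlay at about (312,176) and clear of the rim. Now the left one.

>>> jog_arm([
  {"travel":[-0.42,0,-0.113],"dr":[0,1.02,0],"jaw":0.5},
  {"travel":[-0.42,0,-0.113],"dr":[0,1.02,0],"jaw":0.5},
  {"travel":[-0.42,0,-0.113],"dr":[0,1.02,0],"jaw":0.5},
  {"travel":[-0.42,0,-0.113],"dr":[0,1.02,0],"jaw":0.5},
  {"travel":[-0.42,0,-0.113],"dr":[0,1.02,0],"jaw":0.5},
  {"travel":[-0.42,0,-0.113],"dr":[0,1.02,0],"jaw":0.5},
  {"travel":[-0.42,0,-0.113],"dr":[0,1.02,0],"jaw":0.5},
  {"travel":[-0.42,0,-0.113],"dr":[0,1.02,0],"jaw":0.5},
  {"travel":[-0.42,0,-0.113],"dr":[0,1.02,0],"jaw":0.5},
  {"travel":[-0.42,0,-0.113],"dr":[0,1.02,0],"jaw":0.5},
  {"travel":[-0.42,0,-0.113],"dr":[0,1.02,0],"jaw":0.5},
  {"travel":[-0.42,0,-0.113],"dr":[0,1.02,0],"jaw":0.5},
])

```text
t: 25.27
eef_pos: [0.5918, -0.035, 0.1961]
tcp_rot: [-0.664, -0.242, 0.245, 0.664]
contact_force: [-0.6, 1.2, -0.3]
width: 0.0436
```

```bash
python3 -c "
from h import *
cam('wrist');cam('wrist')
goto((.592,-.0305,.11),130.5)"
```

```text
t 25.37 p [ 0.5908 -0.0319  0.1966] jawyaw 130.4 w 0.0434 F [-0.   0.5 -0. ] q [ 0.22  0.37 -0.14 -0.   -1.06 -1.08]
-> yaw 130.5 travel [0.0021, 0.0866, 0.0001] dr [-0.002, -0.001, -0.003] rows 3.0
```

>>> jog_arm([
  {"travel":[0.001,0.03,0],"dr":[0,0,0],"jaw":0.5},
  {"travel":[0.001,0.06,0],"dr":[0,0,0],"jaw":0.5},
  {"travel":[0.001,0.08,0],"dr":[0,0,0],"jaw":0.5},
  {"travel":[0.001,0.087,0],"dr":[0,0,0],"jaw":0.5},
  {"travel":[0.001,0.087,0],"dr":[0,0,0],"jaw":0.5},
  {"travel":[0.001,0.087,0],"dr":[0,0,0],"jaw":0.5},
  {"travel":[0.001,0.087,0],"dr":[0,0,0],"jaw":0.5},
])

```text
t: 25.95
eef_pos: [0.5935, -0.0298, 0.1135]
tcp_rot: [0.663, 0.246, -0.245, -0.663]
contact_force: [0.8, 0.7, -0.2]
width: 0.0436
```

```bash
python3 -c "
from h import *
goto((.592,-.0305,.056),130.5)
c=cam('wrist');cv2.imwrite(f'pics/wrist19.png',c['frame'][:,:,::-1])"
```

```text
t 25.95 p [ 0.5935 -0.0298  0.1135] jawyaw 130.6 w 0.0436 F [ 0.8  0.7 -0.2] q [ 0.22  0.45 -0.24  0.   -0.87 -1.08]
-> yaw 130.5 travel [-0.0017, 0.0575, 0.0005] dr [0.002, 0.002, 0.002] rows 2.0
```

View pics/wrist19.png

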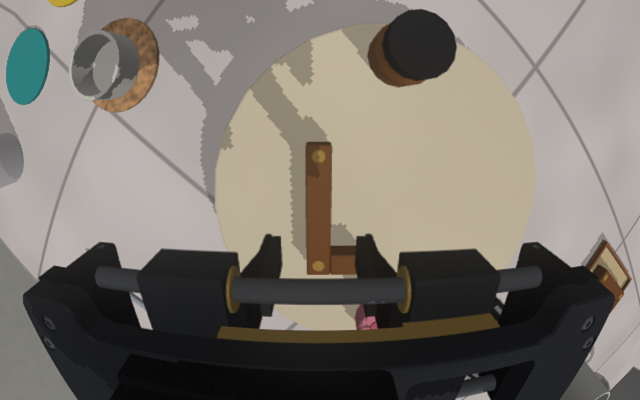

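The spine is centred between the jaws (column 319). Descend, grip, lift.

>>> jog_arm([
  {"travel":[-0.001,0.03,0],"dr":[0,0,0],"jaw":0.5},
  {"travel":[-0.001,0.05,0],"dr":[0,0,0],"jaw":0.5},
  {"travel":[-0.001,0.057,0],"dr":[0,0,0],"jaw":0.5},
  {"travel":[-0.001,0.057,0],"dr":[0,0,0],"jaw":0.5},
  {"travel":[-0.001,0.057,0],"dr":[0,0,0],"jaw":0.5},
  {"travel":[-0.001,0.057,0],"dr":[0,0,0],"jaw":0.3},
  {"travel":[-0.001,0.057,0],"dr":[0,0,0],"jaw":0.1},
  {"travel":[-0.001,0.057,0],"dr":[0,0,0],"jaw":0.1},
  {"travel":[-0.001,0.057,0],"dr":[0,0,0],"jaw":0.1},
  {"travel":[-0.001,0.057,0],"dr":[0,0,0],"jaw":0.1},
  {"travel":[-0.001,0.057,0],"dr":[0,0,0],"jaw":0.1},
])

```text
t: 26.92
eef_pos: [0.5919, -0.0311, 0.0554]
tcp_rot: [0.663, 0.245, -0.245, -0.663]
contact_force: [-0.7, 0.4, 2.2]
width: 0.0174
```

>>> jog_arm([
  {"travel":[0,-0.006,0],"dr":[0,0,0],"jaw":0.1},
  {"travel":[0,-0.02,0],"dr":[0,0,0],"jaw":0.1},
  {"travel":[0,-0.045,0],"dr":[0,0,0],"jaw":0.1},
  {"travel":[0,-0.075,0],"dr":[0,0,0],"jaw":0.1},
  {"travel":[0,-0.11,0],"dr":[0,0,0],"jaw":0.1},
  {"travel":[0,-0.145,0],"dr":[0,0,0],"jaw":0.1},
  {"travel":[0,-0.16,0],"dr":[0,0,0],"jaw":0.1},
  {"travel":[0,-0.16,0],"dr":[0,0,0],"jaw":0.1},
  {"travel":[0,-0.16,0],"dr":[0,0,0],"jaw":0.1},
])

```text
t: 27.67
eef_pos: [0.5917, -0.031, 0.216]
tcp_rot: [-0.663, -0.246, 0.244, 0.663]
contact_force: [-0.0, -0.8, -2.0]
width: 0.0178
```

```bash
python3 -c "
from h import *
goto((.4385,-.3445,.21),181)
c=cam('wrist');cv2.imwrite(f'pics/wrist20.png',c['frame'][:,:,::-1])"
```

```text
t 27.67 p [ 0.5917 -0.031   0.216 ] jawyaw 130.5 w 0.0178 F [-0.  -0.8 -2. ] q [ 0.22  0.35 -0.12 -0.   -1.1  -1.08]
-> yaw 181.0 travel [-0.3202, 0.0054, -0.1386] dr [0.001, -0.881, 0.002] rows 9.0
```

View pics/wrist20.png

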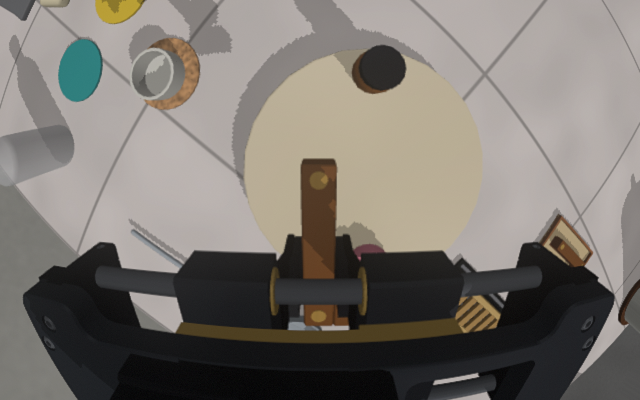

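>>> jog_arm([
  {"travel":[-0.016,0,-0.007],"dr":[0,-0.044,0],"jaw":0.1},
  {"travel":[-0.05,0,-0.0217],"dr":[0,-0.138,0],"jaw":0.1},
  {"travel":[-0.085,0,-0.0368],"dr":[0,-0.234,0],"jaw":0.1},
  {"travel":[-0.12,0,-0.052],"dr":[0,-0.33,0],"jaw":0.1},
  {"travel":[-0.156,0,-0.0675],"dr":[0,-0.43,0],"jaw":0.1},
  {"travel":[-0.192,0,-0.083],"dr":[0,-0.53,0],"jaw":0.1},
  {"travel":[-0.228,0,-0.0987],"dr":[0,-0.63,0],"jaw":0.1},
  {"travel":[-0.262,0,-0.1134],"dr":[0,-0.72,0],"jaw":0.1},
  {"travel":[-0.295,0,-0.1277],"dr":[0,-0.81,0],"jaw":0.1},
  {"travel":[-0.315,0,-0.1363],"dr":[0,-0.87,0],"jaw":0.1},
  {"travel":[-0.32,0,-0.1386],"dr":[0,-0.881,0],"jaw":0.1},
  {"travel":[-0.32,0,-0.1386],"dr":[0,-0.881,0],"jaw":0.1},
])

```text
t: 28.72
eef_pos: [0.4372, -0.3453, 0.213]
tcp_rot: [-0.495, -0.503, 0.504, 0.498]
contact_force: [0.2, -0.1, 0.4]
width: 0.0175
```

```bash
python3 -c "
from h import *
cam('wrist');cam('wrist')
goto((.4385,-.3445,.045),181)
c=cam('wrist');cv2.imwrite(f'pics/wrist21.png',c['frame'][:,:,::-1])"
```

```text
t 28.82 p [ 0.4384 -0.3439  0.2137] jawyaw -179.0 w 0.0179 F [0.5 0.3 0.4] q [-0.37  0.3  -0.21 -0.   -1.07  0.39]
-> yaw -179.0 travel [-0.0008, 0.1687, -0.0004] dr [-0.002, -0.0, 0.001] rows 5.0
```

View pics/wrist21.png

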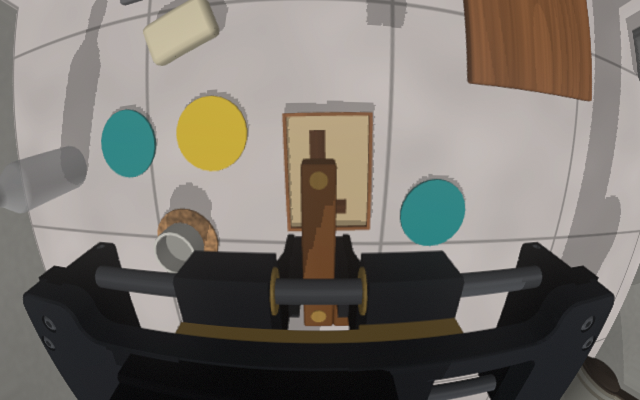

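Aligned with the left-hand inlay. The body stays clear of the ramekin at (178,245). Lower.

>>> jog_arm([
  {"travel":[-0.001,0.03,0],"dr":[0,0,0],"jaw":0.1},
  {"travel":[-0.001,0.065,0],"dr":[0,0,0],"jaw":0.1},
  {"travel":[-0.001,0.1,0],"dr":[0,0,0],"jaw":0.1},
  {"travel":[-0.001,0.135,0],"dr":[0,0,0],"jaw":0.1},
  {"travel":[-0.001,0.157,0],"dr":[0,0,0],"jaw":0.1},
  {"travel":[-0.001,0.167,0],"dr":[0,0,0],"jaw":0.1},
  {"travel":[-0.001,0.167,0],"dr":[0,0,0],"jaw":0.1},
  {"travel":[-0.001,0.167,0],"dr":[0,0,0],"jaw":0.1},
  {"travel":[-0.001,0.167,0],"dr":[0,0,0],"jaw":0.1},
])

```text
t: 29.62
eef_pos: [0.4404, -0.3457, 0.0497]
tcp_rot: [0.496, 0.505, -0.504, -0.494]
contact_force: [0.2, -0.1, -0.1]
width: 0.018
```

```bash
python3 -c "
from h import *
goto((.4385,-.3445,.03),181)
c=cam('wrist');cv2.imwrite(f'pics/wrist22.png',c['frame'][:,:,::-1])"
```

```text
t 29.62 p [ 0.4404 -0.3457  0.0497] jawyaw -178.9 w 0.018 F [ 0.2 -0.1 -0.1] q [-0.38  0.49 -0.39  0.   -0.69  0.39]
-> yaw -179.0 travel [0.0013, 0.0197, 0.002] dr [0.003, 0.002, -0.002] rows 1.0
```

View pics/wrist22.png

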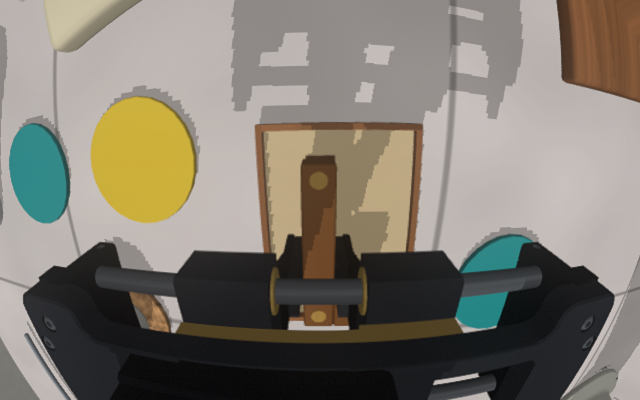

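>>> jog_arm([
  {"travel":[0.001,0.008,0.004],"dr":[0,0,0],"jaw":0.1},
  {"travel":[0.001,0.015,0.004],"dr":[0,0,0],"jaw":0.1},
  {"travel":[0.001,0.0185,0.004],"dr":[0,0,0],"jaw":0.1},
  {"travel":[0.001,0.0185,0.004],"dr":[0,0,0],"jaw":0.1},
  {"travel":[0.001,0.0185,0.004],"dr":[0,0,0],"jaw":0.1},
  {"travel":[0.001,0.0185,0.004],"dr":[0,0,0],"jaw":0.1},
])

```text
t: 30.17
eef_pos: [0.4345, -0.3446, 0.0293]
tcp_rot: [-0.495, -0.504, 0.505, 0.496]
contact_force: [-0.6, 1.1, 1.5]
width: 0.018
```

>>> jog_arm([
  {"travel":[0,0,0],"dr":[0,0,0],"jaw":0.1},
  {"travel":[0,0,0],"dr":[0,0,0],"jaw":0.3},
  {"travel":[0,0,0],"dr":[0,0,0],"jaw":0.33},
  {"travel":[0,0,0],"dr":[0,0,0],"jaw":0.33},
  {"travel":[0,0,0],"dr":[0,0,0],"jaw":0.33},
  {"travel":[0,0,0],"dr":[0,0,0],"jaw":0.33},
])

```text
t: 30.67
eef_pos: [0.4347, -0.3446, 0.0293]
tcp_rot: [0.495, 0.504, -0.504, -0.495]
contact_force: [-0.5, -0.3, -0.9]
width: 0.0283
```

>>> jog_arm([
  {"travel":[0,-0.015,0],"dr":[0,0,0],"jaw":0.33},
  {"travel":[0,-0.04,0],"dr":[0,0,0],"jaw":0.33},
  {"travel":[0,-0.075,0],"dr":[0,0,0],"jaw":0.5},
  {"travel":[0,-0.115,0],"dr":[0,0,0],"jaw":0.5},
  {"travel":[0,-0.15,0],"dr":[0,0,0],"jaw":0.5},
  {"travel":[0,-0.185,0],"dr":[0,0,0],"jaw":0.5},
  {"travel":[0,-0.2,0],"dr":[0,0,0],"jaw":0.5},
  {"travel":[0,-0.2,0],"dr":[0,0,0],"jaw":0.5},
  {"travel":[0,-0.2,0],"dr":[0,0,0],"jaw":0.5},
  {"travel":[0,-0.2,0],"dr":[0,0,0],"jaw":0.5},
])

```text
t: 31.5
eef_pos: [0.434, -0.3441, 0.2281]
tcp_rot: [-0.495, -0.504, 0.504, 0.496]
contact_force: [0.7, 0.0, 0.1]
width: 0.0434
```

```bash
python3 -c "
from h import *
s,_=st()
c=cam('wrist');cv2.imwrite(f'pics/wrist23.png',c['frame'][:,:,::-1])
c=cam('scene');cv2.imwrite(f'pics/scene23.png',c['frame'][:,:,::-1])
c=cam('top');cv2.imwrite(f'pics/top23.png',c['frame'][:,:,::-1])"
```

```text
t 31.5 p [ 0.434  -0.3441  0.2281] jawyaw -179.0 w 0.0434 F [0.7 0.  0.1] q [-0.38  0.28 -0.19 -0.   -1.1   0.4 ]
```

View pics/wrist23.png

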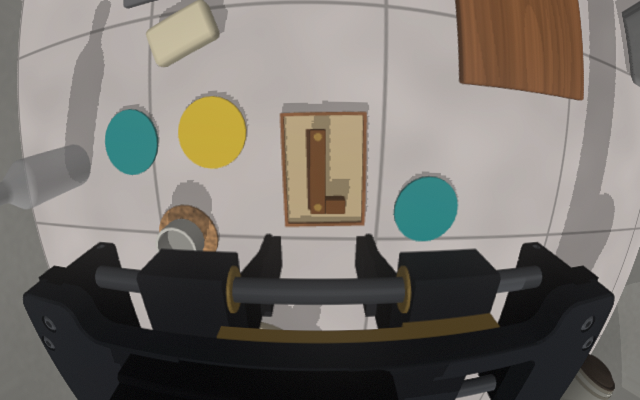

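View pics/scene23.png

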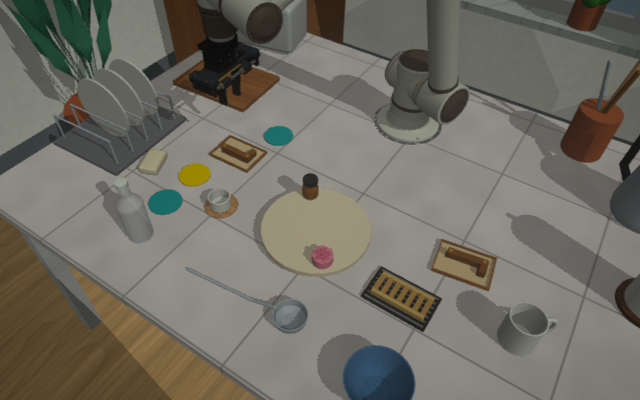

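View pics/top23.png

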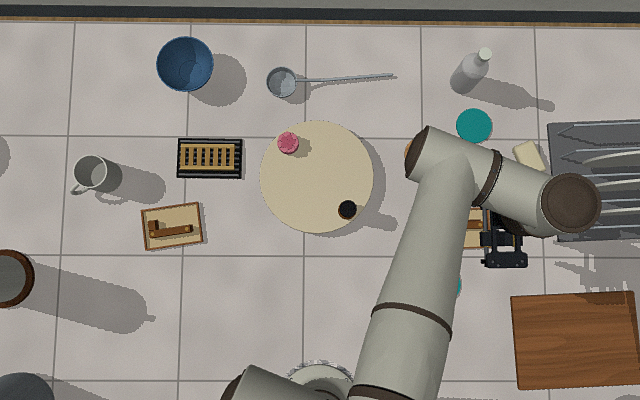

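Everything is in place. The jar at (347,210) and the mold at (288,143) sit at their original pixels. One last numeric check of the ramekin and deck, then sign off.

```bash
python3 -c "
from h import *
s,_=st();c=cam('scene')
for n,z,p in [('ramekin',.042,None),('coaster',.006,None),('deck',.022,None),('mat',.006,None),('bracket_left',.022,0),('bracket_right',.022,0)]:
  for r in arm.cut_out('scene',n)[:3]:
   cs=max(cv2.findContours(r['mask'].astype(np.uint8),0,1)[0],key=cv2.contourArea).reshape(-1,2)
   R=cv2.minAreaRect(unp(c,cs,z)[:,:2].astype(np.float32));print(n,round(r['confidence'],2),np.round(R[0],3),np.round(R[1],3))
arm.sign_off()"
```

```text
t 31.65 p [ 0.4341 -0.3443  0.2277] jawyaw -179.0 w 0.043 F [-0.3 -0.7  0.3] q [-0.38  0.28 -0.19 -0.   -1.1   0.4 ]
ramekin 0.77 [ 0.625 -0.243] [0.085 0.055]
ramekin 0.16 [0.629 0.079] [0.064 0.05 ]
coaster 0.98 [ 0.688 -0.382] [0.092 0.089]
coaster 0.94 [ 0.569 -0.391] [0.087 0.086]
coaster 0.74 [ 0.295 -0.297] [0.091 0.084]
deck 0.97 [0.605 0.278] [0.13  0.072]
mat 0.89 [0.602 0.278] [0.16  0.104]
bracket_left 0.64 [ 0.441 -0.339] [0.051 0.109]
bracket_right 0.85 [0.434 0.367] [0.056 0.101]
the job is handed in; nothing more can be done
```

The job is done and handed in at about 32 s of the 120 s allowed. `sign_off` reported no verdict, so what follows is from my own camera checks.

- **Ramekin:** it stands upright on the cork coaster, about 2 mm off centre in the wrist view taken after release.
- **Deck:** it lies right way up along the mat, about 2 mm off centre in the wrist view. The scene camera put it about 3 mm off.
- **Brackets:** each lies flat, bushes up, in the tray with its own outline and clear of the rim. The last mask rectangles put them about 17 mm (left) and 8 mm (right) from the tray centres, inside the 40 mm limit. Those figures are rough, because the masks also take in the brackets' side faces.
- **Jar and mold:** both appear at the same pixels as at the start.
- **Gripper:** it was open and clear of everything when I handed in.

**Weak check:** the final numeric comparison of ramekin and coaster was not clean. The detector returned only the three look-alike coasters. The single ramekin rectangle (0.625, −0.243) includes the side wall, so it is about 17 mm away from the coaster centre I measured earlier (0.6115, −0.2545). For the ramekin I relied on the earlier wrist view and the final pictures, which show it sitting centrally on the cork.

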